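# Pack the vaccine carrier for the outreach round

### The job

Pack the open vaccine carrier for an outreach round. First stand the two blue ice packs upright on their long edges, one in each side pocket, then set the little blue-banded vaccine carton upright on the carrier's floor in the middle between them, then lay the grey foam pad, grip uppermost, squarely and centrally across the tops of both packs, and last put the white lid on so that it sits fully down all round. Keep the vaccine carton upright throughout and leave the other cartons and the dropper bottle where they stand.

Things in the scene. Friction and masses are not known exactly. Their poses are not given: they have to be found in the camera images.
- carrier: Open tub, blue shell, white liner, 206 (x) x 212 (y) x 74 mm, stands firm. Origin: underside centre, z up. Floor z=18, inside 160 x 166. Ribs along y (x=+-39, 6 wide, 14 high) make side pockets 38 wide centred at x=+-61 and a middle 72 wide, all 166 long. Round-topped liner rim (8 thick) to z=74; outside it a 15 wide ledge at z=64 bears the lid. A standing pack tops out at z=112.
- pack_a_mid (a point): Darker blue hard ice pack standing on its long edge: 26 mm thick (x), 151 long (y), 94 high (z, up); 0.38 kg. The point is its middle, 47 above its lower edge. Take it across its 26 mm. Goes in either pocket, its y along the carrier's y, either way round.
- pack_b_mid (a point): Lighter blue hard ice pack, else like pack_a: 26 mm thick (x), 151 long (y), 94 high (z, up), 0.38 kg, point in its middle, 47 above its lower edge. Goes in the other pocket.
- vaccine_carton: Small white carton with a blue band, 40 (x) x 60 (y) x 52 mm high, 60 g. Origin: underside centre, z up. Stands in the carrier's middle compartment; any yaw that fits, but with its y along the carrier's x the fingers, closing across its 40 mm, have most room. Its top is then 42 mm below the tops of the packs on either side.
- foam_pad: Stiff light grey foam pad 146 (x) x 110 (y) x 14 mm with six 18 mm vial holes; on top, along y, a grip bar 26 wide (x), 90 long, 26 high: 40 mm in all. Origin: underside centre, z up. Its x (146 mm) must span the carrier's x to lie on both packs; either way round.
- carrier_lid: Deep white lid 206 (x) x 212 (y) x 107 mm, hollow below (inside 184 x 190 x 96 deep), right way up, 0.25 kg. On top a blue grip bar along y, 22 wide (x), 108 long, top at z=139. Origin: centre of the lower edge's plane, z up. On the carrier its y lies along the carrier's y, either way round; its walls pass outside the liner rim with 4 mm play a side.
- plaster_carton: Bystander: white carton with a magenta band, 50 x 82 x 36 mm. Origin: centre of its underside. Leave it.
- needle_carton: Bystander: white carton with a green band, 58 x 106 x 43 mm. Origin: centre of its underside. Leave it.
- dropper_bottle: Bystander: clear dropper bottle with long nozzle, diameter 49, 144 mm high. Origin: centre of its underside. Leave it.
Not all that is in view belongs to the job. What is shaped like the vaccine_carton but black, pink or yellow is not meant.

How it is judged:
By the outcome, as a careful person would: the job done as asked, in the order asked, and still so for the second after the job is handed in, with the robot touching nothing.
It also fails if it takes over 128 s, if anything falls off the work surface, if the arm or the gripper's body presses on something with over 40 N, if the wrist force passes 120 N, or if a joint passes its speed limit or range.

### The arm

A 6-joint arm with a two-finger parallel gripper is mounted at the origin on a cart in front of the work surface, level with it; the furniture and walls round the work are solid. World frame = base frame: x ahead of the robot, y to its left, z up, the work surface at z = 0. Lengths are in m, angles in rad, forces in N, time in s.
With the tool pointing down it reaches from about 0.275 to 0.725 m from the base axis. Payload 5.6 kg.
Tool frame: the origin (TCP) lies on the front face of the gripper's body, between the roots of the fingers; the fingertips stand 73 mm ahead of it and the grasp point (between the pads) lies 54 mm ahead of it (grip_point_offset is the distance from the TCP to the grasp point, in m); z points along the fingers, y is the line along which they close (so a half turn about z gives the same grasp; the last joint's range is limited). The gripper opens to 85 mm and grips with 20 to 120 N. Pads are 22 mm wide; open, the fingers measure 114 mm over their backs; the gripper's body (76 mm by 85 mm) begins 54 mm behind the grasp point. The pads swing forward as they close: fully open they stand 13 mm farther back than shut.
Start: joints at [-0.821, 0.255, 0.108, 0, -1.424, -0.285], TCP at [0.247, -0.492, 0.304] pointing down, gripper open.
Joint ranges: [-2.95, 2.95], [-1.21, 1.97], [-1.09, 1.5], [-2.87, 1.71], [-2.94, -0.07], [-3.05, 3.05]. Speed limits (rad/s): [2.57, 2.57, 3.14, 3.14, 3.14, 3.14].

### API

Orientations are given as a unit quaternion [x, y, z, w].
In Python, from cell import state, grab_frame, camera_params, close_job, grip_point_offset gives the robot as it stands. The module is installed in compiled form; this text tells all that it offers.
- The arm moves only by the shell command python3 -m pendant 'ROWS' [FORCE]. ROWS is a JSON object whose one key "rows" holds a list of rows, each an object with "linear": the shift along the tool's x, y, z in m, a list of three; "angular": the turn, a rotation vector about the tool's x, y, z in degrees, a list of three; "claw": the opening, from 0 (shut) to 1 (fully open). A call has 1 to 5 rows; each row shifts and turns the commanded pose from where the row before left it, along the tool's axes as they then stand; what a row does not reach is not made up. A row lasts 1/10 s, in which the tool goes at most 50 mm and 8.59 degrees, less where a joint would pass 70% of its speed; a pose out of reach is approached as far as the arm can. A call is refused whole if a number of a shift passes 0.05 or a number of a turn 8.59, either way. A call with a gripper value outside its range is refused whole. The fingers move at their own pace and stop on an object; FORCE is the grip in N (left out, the last holds). Time passes only in rows, so rows that do not move let the fingers close. It gives the time, the measured TCP pose, the force, the opening and the grip force at its end, in the units of the state.
- state(): the state, without advancing time (a new reading comes with each control period).
- grab_frame(name): name is "side" or "top"; returns the picture (384x512x3 uint8, red, green, blue); there is no depth.
- camera_params(name): a dict with "vfov" (degrees; the focal length in pixels is half the picture's height over the tangent of half this angle, whatever the lens; pixels are square), "cx", "cy" (the principal point, pixels), "eye" and "attitude" of the camera in the world. Camera axes: x right, y down, z forward; pixel columns grow to the right and rows downward; lengths in m; the calibration is good to about 2 mm. A picture is of the moment at which its call begins. camera_params takes no time and is no camera call.
- close_job(): hands the job in; it is judged then, once.
The state is a dict: "time": time; "joint_positions": joint angles; "qd": joint speeds; "tau": joint torques, N m; "position": TCP position; "eef_rot": TCP orientation; "contact_force": force on the tool from outside, world axes, zero at the start; "wrist_torque": the same for the moment, N m; "grip_width": opening from 0.0 (shut) to 1.0 (fully open); "grip_force": force on a finger pad.
Only numpy, scipy, OpenCV 4.12 (cv2) and the standard library are available. Lean on these libraries where they do the work, as an engineer would, in place of code of your own. Each camera call takes 0.05 s, during which the arm holds its last target. There are 200 camera calls.

## Working session

There is one attempt and no reset: what is moved stays moved. The work goes in short steps, Python scripts to look and compute and a shell command to move; the robot and the scene stay as the last step left them, time stands still between calls to the robot, and variables do not carry over. Pictures are saved under pics/ and viewed, at most 14 in all, crops included, and the job is handed in when it is done.

```bash
mkdir -p pics
python3 - <<'E'
from cell import *
import cv2
for n in("side","top"):
    cv2.imwrite(f"pics/{n}0.png",cv2.resize(grab_frame(n)[:,:,::-1],(800,600),interpolation=cv2.INTER_CUBIC)); print(n,camera_params(n))
s=state(); print(s, grip_point_offset if not callable(grip_point_offset) else grip_point_offset())
E
```

```text
side {'vfov': 48.10440281100865, 'cx': 256.01698469012337, 'cy': 190.9927623082485, 'eye': array([0.31285971, 1.04807718, 0.87247143]), 'attitude': array([-0.07635283,  0.88902778, -0.44915826,  0.04535098])}
top {'vfov': 44.310461397108696, 'cx': 260.938681862391, 'cy': 181.24516839876307, 'eye': array([ 0.27890641, -0.01523938,  1.61561294]), 'attitude': array([-0.69610473,  0.71346608, -0.05850209,  0.05460641])}
{'time': 0.1, 'joint_positions': array([-8.21349809e-01,  2.55670189e-01,  1.07139985e-01, -4.26768460e-04,
       -1.42391242e+00, -2.84575673e-01]), 'qd': array([ 8.99998725e-04, -1.72659859e-03, -3.43496488e-04,  2.29187343e-03,
       -1.90296912e-04,  6.47029094e-05]), 'tau': array([-2.51610720e-03, -3.87603450e+01,  2.38473183e+01,  5.37794575e+00,
       -3.79936086e-03, -5.56920824e-06]), 'position': array([ 0.24646548, -0.49132447,  0.30309713]), 'eef_rot': array([-2.30317491e-01,  9.73115169e-01,  8.19888207e-04, -2.23394557e-04]), 'contact_force': array([-0.09247326, -0.18919229,  0.1890896 ]), 'wrist_torque': array([ 0.01405878, -0.00668931, -0.01039142]), 'grip_force': 0.0, 'grip_width': 1.0001940194531531} 0.0539
```

View pics/side0.png

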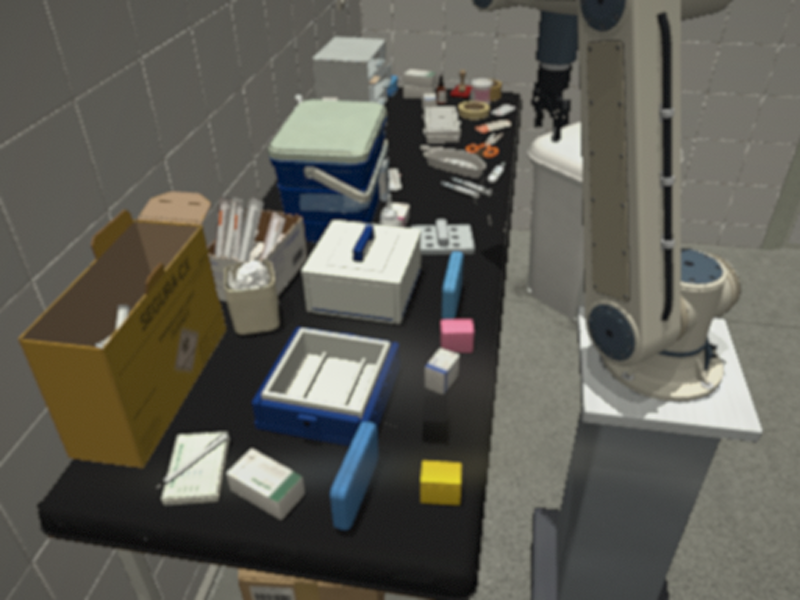

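View pics/top0.png

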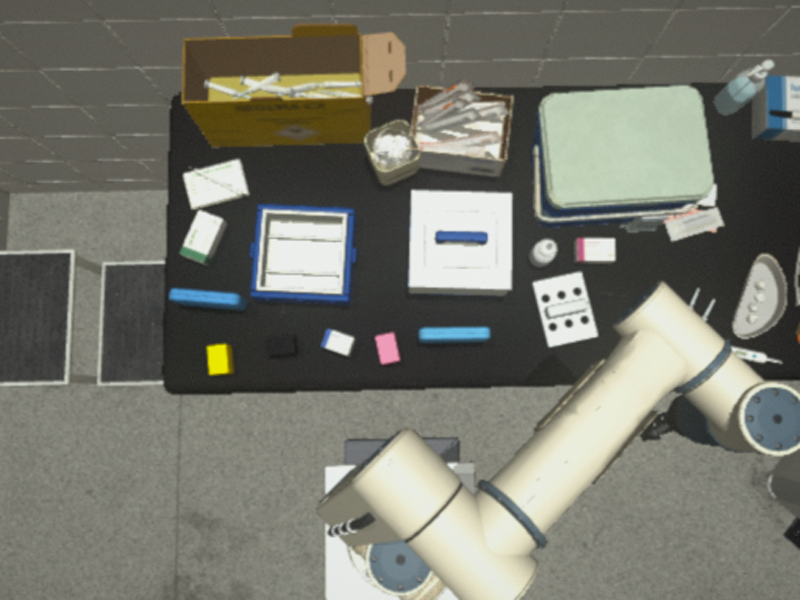

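The side view shows the carrier at about (325,385), the lid at (362,265), and packs at (355,475) and (453,285). It also shows the vaccine carton at (442,370) and the pad at (445,237). The top view agrees: carrier (303,253), lid (460,243), packs (205,298) and (454,334), carton (338,342), pad (565,309). I'll enlarge both to read corners.

```bash
cat > h.py <<'E'
import numpy as np, cv2
from cell import *
from scipy.spatial.transform import Rotation as R
from scipy.optimize import least_squares
def cam(n):
    c=camera_params(n); f=192/np.tan(np.radians(c['vfov'])/2)
    return c,f,R.from_quat(c['attitude']).as_matrix()
def proj(n,P):
    c,f,A=cam(n); q=(np.atleast_2d(P)-c['eye'])@A
    return np.c_[c['cx']+f*q[:,0]/q[:,2], c['cy']+f*q[:,1]/q[:,2]]
def atz(n,uv,z):
    c,f,A=cam(n); d=np.array([(uv[0]-c['cx'])/f,(uv[1]-c['cy'])/f,1])@A.T
    return c['eye']+d*(z-c['eye'][2])/d[2]
def tri(ut,us):
    p0=atz('top',ut,.05)
    r=least_squares(lambda p:np.r_[proj('top',p)[0]-ut,proj('side',p)[0]-us],p0)
    return r.x,np.abs(r.fun).max()
def crop(n,x,y,w,h,k,name):
    im=grab_frame(n)[y:y+h,x:x+w,::-1]
    im=cv2.resize(im,None,fx=k,fy=k,interpolation=cv2.INTER_CUBIC)
    cv2.imwrite('pics/'+name,im)
E
python3 - <<'E'
from h import *
crop('top',100,115,160,120,5,'t1.png')
crop('top',250,115,160,120,5,'t2.png')
crop('side',150,190,160,150,4,'s1.png')
crop('side',180,130,140,110,5,'s2.png')
E
```

```text
(no output)
```

View pics/t1.png

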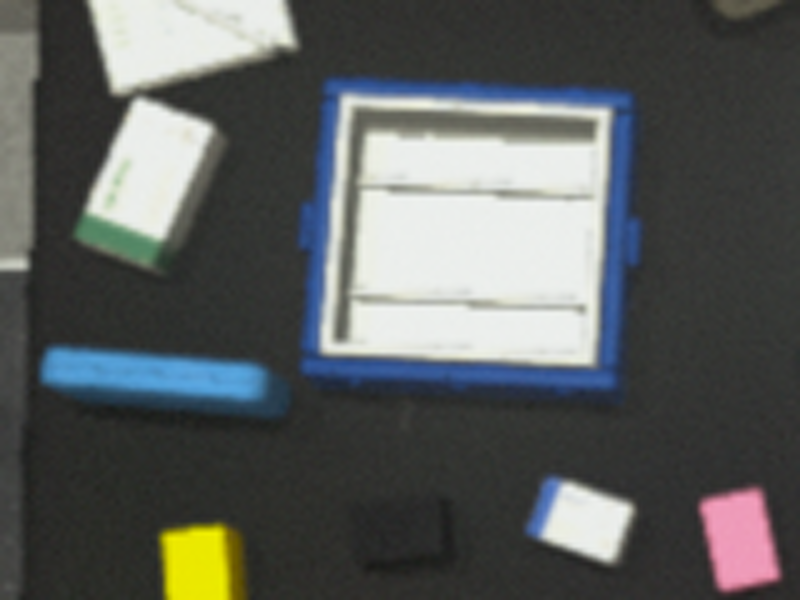

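View pics/t2.png

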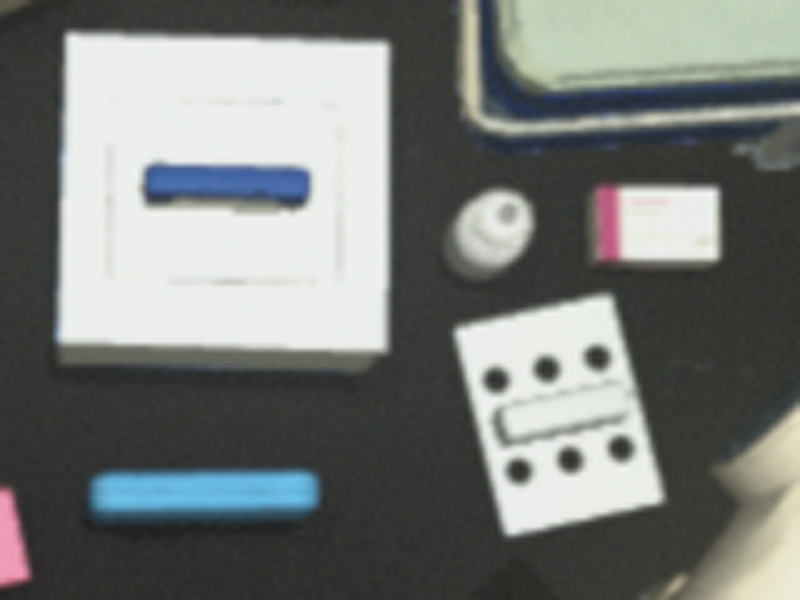

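View pics/s1.png

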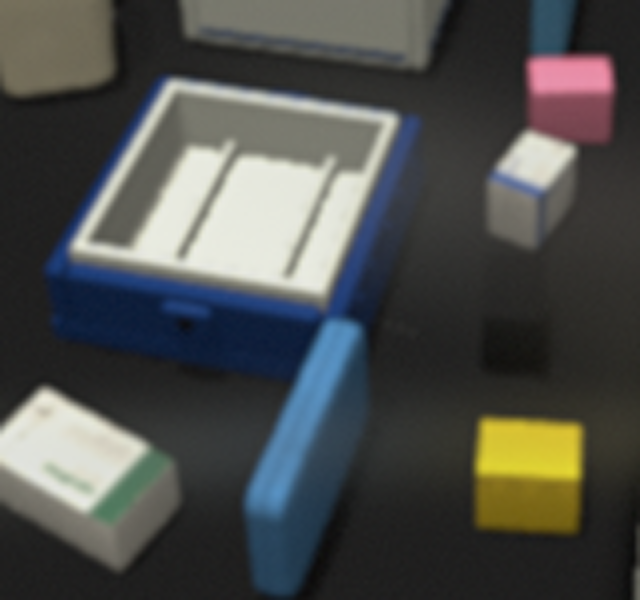

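View pics/s2.png

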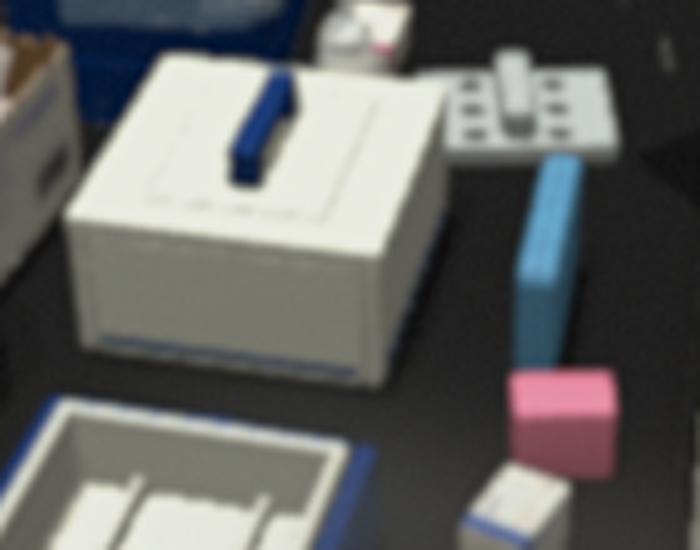

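t1/s1 show the carrier rim corners, pack A and the vaccine carton. t2/s2 show the lid, pack B and the pad. I read the corners from these crops and triangulate.

```bash
cat > m.py <<'E'
from h import *
np.set_printoptions(precision=4,suppress=True)
T1=lambda p:np.array([100,115])+np.array(p)/5-.4*0
T2=lambda p:np.array([250,115])+np.array(p)/5
S1=lambda p:np.array([150,190])+np.array(p)/4
S2=lambda p:np.array([180,130])+np.array(p)/5
D={'rim':(T1,S1,[((340,93),(70,258)),((612,107),(168,80)),((598,366),(400,117)),((320,352),(325,308))]),
'packA':(T1,S1,[((41,368),(262,508)),((268,382),(346,324))]),
'packB':(T2,S2,[((91,493),(535,278)),((319,491),(566,157))]),
'carton':(T1,S1,[((548,478),(488,175)),((634,500),(530,130)),((617,563),(578,148)),((530,535),(541,190))]),
'pad':(T2,S2,[((664,500),(608,68)),((505,537),(620,150))]),
'lid':(T2,S2,[((66,33),(68,215)),((390,42),(165,52)),((388,353),(452,88)),((58,346),(380,255))])}
for k,(t,s,l) in D.items():
    P=[]
    for a,b in l:
        p,e=tri(t(a),s(b)); P.append(p); print(k,p,'%.2f'%e)
    print('  mean',np.mean(P,0))
print('pad top only z14',[atz('top',T2(p),.014)[:2] for p in((455,327),(612,295),(664,500),(505,537))])
print('bar z40',[atz('top',T2(p),.04)[:2] for p in((502,424),(628,396))], 'lidbar',[atz('top',T2(p),.139)[:2] for p in((145,183),(310,186))])
E
python3 m.py; python3 -c "
from h import *
s=state();print(R.from_quat(s['eef_rot']).as_matrix())"
```

```text
rim [0.6995 0.2836 0.0626] 0.36
rim [0.686  0.0994 0.0691] 0.30
rim [0.5087 0.1107 0.0671] 0.05
rim [0.523  0.2966 0.0592] 0.30
  mean [0.6043 0.1976 0.0645]
packA [0.5155 0.474  0.0859] 0.57
packA [0.5014 0.3265 0.0796] 0.08
  mean [0.5085 0.4003 0.0828]
packB [ 0.4196 -0.0477  0.0852] 0.22
packB [ 0.4167 -0.1965  0.0821] 0.01
  mean [ 0.4182 -0.1221  0.0836]
carton [0.4378 0.1461 0.0523] 0.35
carton [0.4181 0.0891 0.0495] 0.83
carton [0.3794 0.1012 0.0475] 0.03
carton [0.3992 0.158  0.0547] 0.11
  mean [0.4086 0.1236 0.051 ]
pad [ 0.4093 -0.4391  0.0143] 0.57
pad [ 0.3884 -0.3308  0.0071] 0.20
  mean [ 0.3988 -0.385   0.0107]
lid [ 0.7211 -0.0393  0.1066] 0.34
lid [ 0.7118 -0.2534  0.1058] 0.19
lid [ 0.5032 -0.2429  0.1016] 0.17
lid [ 0.5142 -0.0285  0.1054] 0.38
  mean [ 0.6126 -0.141   0.1048]
pad top only z14 [array([ 0.5337, -0.303 ]), array([ 0.5534, -0.4126]), array([ 0.411 , -0.4392]), array([ 0.3885, -0.3295])]
bar z40 [array([ 0.4627, -0.3266]), array([ 0.4796, -0.4126])] lidbar [array([ 0.6121, -0.0867]), array([ 0.6076, -0.1924])]
[[-8.93939589e-01 -4.48187360e-01 -3.16807229e-04]
 [-4.48187470e-01  8.93939438e-01  5.22361250e-04]
 [ 4.90907669e-05  6.08948432e-04 -9.99999813e-01]]
```

Measured heights agree with the text: carton about 51 mm, lid about 105 mm, pad about 11 mm. The packs read lower because their top edges are rounded. Next I refine the poses with rigid fits at the known heights and write a helper that gives the remaining tool-axis shift.

```bash
cat >> h.py <<'E'
def fit(obs,x0):  # obs: list of (cam, uv, local xyz); rigid x,y,yaw,z
    def f(q):
        M=R.from_euler('z',q[2]).as_matrix(); o=[]
        for n,uv,l in obs: o+=list(proj(n,M@np.array(l)+[q[0],q[1],q[3]])[0]-uv)
        return np.array(o)
    r=least_squares(f,x0); return r.x*[1e3,1e3,57.2958,1e3],np.sqrt(np.mean(r.fun**2))
def go(x,y,z,phi):  # grasp point target, tool-y world angle (deg); prints turn about tool z then shift in turned axes
    s=state(); A=R.from_quat(s['eef_rot']).as_matrix()
    p=np.radians(phi); Y=np.array([np.cos(p),np.sin(p),0]); Z=np.array([0,0,-1.]); B=np.c_[np.cross(Y,Z),Y,Z]
    rv=R.from_matrix(A.T@B).as_rotvec(degrees=True)
    d=B.T@(np.array([x,y,z])-.0539*Z-s['position'])
    print('t%.1f'%s['time'],'turn',rv.round(2),'shift',(d*1e3).round(1),'cf',s['contact_force'].round(1),'gw %.3f gf %.1f'%(s['grip_width'],s['grip_force']))
E
sed -i 's/^for k,(t,s,l) in D.*/if __name__=="__main__":\n  exec("")\nL={"rim":[(88,91,.070),(88,-91,.07),(-88,-91,.07),(-88,91,.07)],"carton":[(20,30,.052),(20,-30,.052),(-20,-30,.052),(-20,30,.052)],"lid":[(103,106,.107),(103,-106,.107),(-103,-106,.107),(-103,106,.107)],"packA":[(0,75,.088),(0,-75,.088)],"packB":[(0,75,.088),(0,-75,.088)],"pad":[(-73,-55,.014),(-73,55,.014)]}\nfor k,(t,s,l) in D.items():/; ' m.py
sed -i '/^for k/,$d' m.py
cat >> m.py <<'E'
for k,(t,s,l) in D.items():
    o=[]
    for (a,b),q in zip(l,L[k]):
        q=(q[0]/1e3,q[1]/1e3,q[2]); o+=[('top',t(a),q),('side',s(b),q)]
    if k=='pad': o+=[('top',T2((455,327)),(.073,.055,.014)),('top',T2((612,295)),(.073,-.055,.014)),('top',T2((502,424)),(0,.045,.038)),('top',T2((628,396)),(0,-.045,.038))]
    if k=='lid': o+=[('top',T2((145,183)),(0,.054,.139)),('top',T2((310,186)),(0,-.054,.139))]
    print(k,*[x if np.isscalar(x) else x.round(1) for x in fit(o,[.5,0,0,0])])
E
python3 m.py; python3 -c "
from h import *
go(.5085,.4,.2,174.5)"
```

```text
rim [604.2 197.9  -4.1  -5.4] 0.801996565849833
packA [508.5 400.1  -5.8  -5.3] 0.6376188521090602
packB [ 418.2 -122.1   -1.1   -4.3] 0.29279440205838997
carton [408.6 123.6 -19.2  -1. ] 0.49321631677278766
pad [ 471.3 -371.3   10.5   -2.9] 0.43357757358907373
lid [ 612.  -140.3   -3.    -1.6] 0.4478562411925425
t0.3 turn [ 3.000e-02  2.000e-02 -5.787e+01] shift [-912.6 -175.3   49.7] cf [ 0.6 -0.1  0.4] gw 1.000 gf 0.0
```

```bash
P="python3 -m pendant"
python3 -m pendant '{"rows":[{"linear":[0,0,0],"angular":[0,0,-8.3],"claw":1},{"linear":[0,0,0],"angular":[0,0,-8.3],"claw":1},{"linear":[0,0,0],"angular":[0,0,-8.3],"claw":1},{"linear":[0,0,0],"angular":[0,0,-8.3],"claw":1},{"linear":[0,0,0],"angular":[0,0,-8.3],"claw":1}]}' 60
python3 -m pendant '{"rows":[{"linear":[0,0,0],"angular":[0,0,-8.2],"claw":1},{"linear":[0,0,0],"angular":[0,0,-8.2],"claw":1},{"linear":[-0.02,-0.004,0],"angular":[0,0,0],"claw":1},{"linear":[-0.03,-0.006,0],"angular":[0,0,0],"claw":1},{"linear":[-0.04,-0.008,0],"angular":[0,0,0],"claw":1}]}'
python3 -m pendant '{"rows":[{"linear":[-0.04,-0.008,0],"angular":[0,0,0],"claw":1},{"linear":[-0.04,-0.008,0],"angular":[0,0,0],"claw":1},{"linear":[-0.04,-0.008,0],"angular":[0,0,0],"claw":1},{"linear":[-0.04,-0.008,0],"angular":[0,0,0],"claw":1},{"linear":[-0.04,-0.008,0],"angular":[0,0,0],"claw":1}]}'
python3 -c "
from h import *
go(.5085,.4,.2,174.5)"
```

```text
time: 0.8
position: [0.2465, -0.4916, 0.3038]
eef_rot: [-0.563, 0.827, 0.0, 0.0]
contact_force: [0.9, -0.4, 0.5]
grip_width: 0.999
grip_force: 0.0
time: 1.3
position: [0.273, -0.4034, 0.3033]
eef_rot: [-0.672, 0.741, 0.0, -0.0]
contact_force: [1.5, 0.9, 0.2]
grip_width: 1.003
grip_force: 0.0
time: 1.8
position: [0.3319, -0.207, 0.304]
eef_rot: [-0.672, 0.74, -0.0, 0.0]
contact_force: [1.1, -0.9, -0.1]
grip_width: 1.002
grip_force: 0.0
t1.8 turn [-0.03  0.    0.01] shift [-621.1 -117.6   50.1] cf [ 1.1 -0.9 -0.1] gw 1.002 gf 0.0
```

```bash
python3 -m pendant '{"rows":[{"linear":[-0.04,-0.0076,0],"angular":[0,0,0],"claw":1},{"linear":[-0.04,-0.0076,0],"angular":[0,0,0],"claw":1},{"linear":[-0.04,-0.0076,0],"angular":[0,0,0],"claw":1},{"linear":[-0.04,-0.0076,0],"angular":[0,0,0],"claw":1},{"linear":[-0.04,-0.0076,0],"angular":[0,0,0],"claw":1}]}' |head -2
python3 -m pendant '{"rows":[{"linear":[-0.04,-0.0076,0],"angular":[0,0,0],"claw":1},{"linear":[-0.04,-0.0076,0],"angular":[0,0,0],"claw":1},{"linear":[-0.04,-0.0076,0],"angular":[0,0,0],"claw":1},{"linear":[-0.04,-0.0076,0],"angular":[0,0,0],"claw":1},{"linear":[-0.04,-0.0076,0],"angular":[0,0,0],"claw":1}]}' |head -2
python3 -m pendant '{"rows":[{"linear":[-0.04,-0.0076,0],"angular":[0,0,0],"claw":1},{"linear":[-0.04,-0.0076,0],"angular":[0,0,0],"claw":1},{"linear":[-0.04,-0.0076,0],"angular":[0,0,0],"claw":1},{"linear":[-0.04,-0.0076,0],"angular":[0,0,0],"claw":1},{"linear":[-0.04,-0.0076,0],"angular":[0,0,0],"claw":1}]}' |head -2
python3 -m pendant '{"rows":[{"linear":[-0.015,-0.003,0],"angular":[0,0,0],"claw":1},{"linear":[-0.006,-0.001,0],"angular":[0,0,0],"claw":1},{"linear":[0,0,0],"angular":[0,0,0],"claw":1},{"linear":[0,0,0],"angular":[0,0,0],"claw":1}]}' |head -2
python3 -c "
from h import *
go(.5085,.4,.080,174.3)"
```

```text
time: 2.3
position: [0.3888, -0.0113, 0.3042]
time: 2.8
position: [0.4458, 0.1842, 0.304]
time: 3.3
position: [0.5028, 0.3795, 0.3037]
time: 3.7
position: [0.5085, 0.3976, 0.3043]
t3.7 turn [-0.01  0.01  0.2 ] shift [ -2.4   0.2 170.4] cf [ 0.3 -0.9  0.9] gw 1.000 gf 0.0
```

```bash
python3 -m pendant '{"rows":[{"linear":[-0.002,0,0.03],"angular":[0,0,0],"claw":1},{"linear":[0,0,0.04],"angular":[0,0,0],"claw":1},{"linear":[0,0,0.04],"angular":[0,0,0],"claw":1},{"linear":[0,0,0.03],"angular":[0,0,0],"claw":1},{"linear":[0,0,0.015],"angular":[0,0,0],"claw":1}]}' |head -4
python3 -m pendant '{"rows":[{"linear":[0,0,0.01],"angular":[0,0,0],"claw":1},{"linear":[0,0,0.005],"angular":[0,0,0],"claw":1},{"linear":[0,0,0],"angular":[0,0,0],"claw":0.5},{"linear":[0,0,0],"angular":[0,0,0],"claw":0.1},{"linear":[0,0,0],"angular":[0,0,0],"claw":0}]}' 60
python3 -m pendant '{"rows":[{"linear":[0,0,0],"angular":[0,0,0],"claw":0},{"linear":[0,0,0],"angular":[0,0,0],"claw":0},{"linear":[0,0,0],"angular":[0,0,0],"claw":0},{"linear":[0,0,0],"angular":[0,0,0],"claw":0},{"linear":[0,0,0],"angular":[0,0,0],"claw":0}]}'
```

```text
time: 4.2
position: [0.5076, 0.3982, 0.1464]
eef_rot: [-0.672, 0.74, 0.0, -0.002]
contact_force: [-0.1, 0.1, 0.3]
time: 4.7
position: [0.5092, 0.4008, 0.1351]
eef_rot: [-0.673, 0.74, 0.0, 0.001]
contact_force: [-0.2, 0.3, 0.2]
grip_width: 0.517
grip_force: 0.0
time: 5.2
position: [0.509, 0.4008, 0.1348]
eef_rot: [-0.673, 0.74, 0.0, 0.001]
contact_force: [-1.9, -0.5, 5.6]
grip_width: 0.293
grip_force: 60.2
```

```bash
python3 -m pendant '{"rows":[{"linear":[0,0,-0.01],"angular":[0,0,0],"claw":0},{"linear":[0,0,-0.03],"angular":[0,0,0],"claw":0},{"linear":[0,0,-0.03],"angular":[0,0,0],"claw":0},{"linear":[0,0,-0.03],"angular":[0,0,0],"claw":0},{"linear":[0,0,-0.02],"angular":[0,0,0],"claw":0}]}'
python3 -c "
from h import *
go(.665,.1935,.2,175.9)"
```

```text
time: 5.7
position: [0.5088, 0.4003, 0.2557]
eef_rot: [-0.673, 0.74, 0.0, 0.0]
contact_force: [-0.5, -0.4, -3.8]
grip_width: 0.294
grip_force: 59.7
t5.7 turn [-0.02  0.03 -1.37] shift [ 195.1 -170.6    1.8] cf [-0.5 -0.4 -3.8] gw 0.294 gf 59.7
```

```bash
python3 -m pendant '{"rows":[{"linear":[0.02,-0.017,0],"angular":[0,0,-1.4],"claw":0},{"linear":[0.03,-0.026,0],"angular":[0,0,0],"claw":0},{"linear":[0.035,-0.031,0],"angular":[0,0,0],"claw":0},{"linear":[0.035,-0.031,0],"angular":[0,0,0],"claw":0},{"linear":[0.035,-0.031,0],"angular":[0,0,0],"claw":0}]}'|head -2
python3 -m pendant '{"rows":[{"linear":[0.025,-0.022,0],"angular":[0,0,0],"claw":0},{"linear":[0.015,-0.012,0],"angular":[0,0,0],"claw":0},{"linear":[0,0,0],"angular":[0,0,0],"claw":0},{"linear":[0,0,0],"angular":[0,0,0],"claw":0}]}'
python3 -c "
from h import *
go(.665,.1935,.11,175.9)
crop('side',140,140,160,150,4,'s3.png')"
```

```text
time: 6.2
position: [0.6332, 0.2342, 0.2529]
time: 6.6
position: [0.6637, 0.1935, 0.253]
eef_rot: [-0.681, 0.732, 0.001, -0.001]
contact_force: [0.6, 0.2, -3.1]
grip_width: 0.297
grip_force: 59.7
t6.6 turn [ 0.11 -0.01 -0.01] shift [-0.1 -1.3 89.1] cf [ 0.6  0.2 -3.1] gw 0.297 gf 59.7
```

View pics/s3.png

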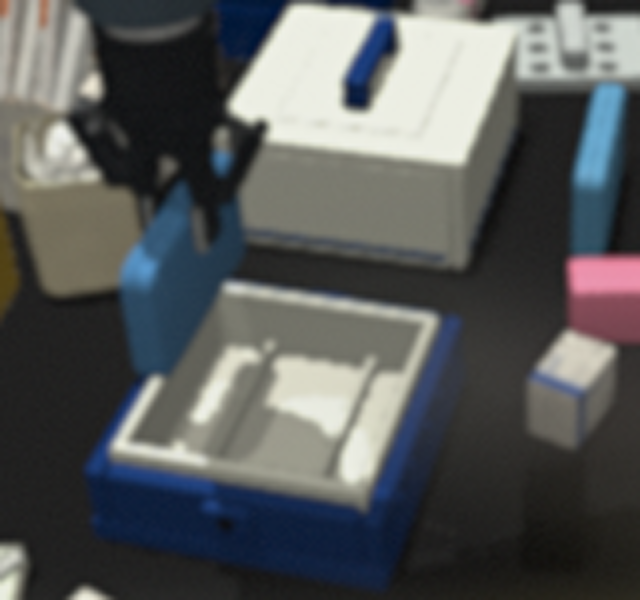

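s3 shows the pack held upright at about (185,270) in the crop, over the far pocket, with the carrier below at (275,430). I'll lower it.

```bash
python3 -m pendant '{"rows":[{"linear":[0,-0.001,0.02],"angular":[0,0,0],"claw":0},{"linear":[0,0,0.025],"angular":[0,0,0],"claw":0},{"linear":[0,0,0.02],"angular":[0,0,0],"claw":0},{"linear":[0,0,0.015],"angular":[0,0,0],"claw":0},{"linear":[0,0,0.01],"angular":[0,0,0],"claw":0}]}'
python3 -m pendant '{"rows":[{"linear":[0,0,0.004],"angular":[0,0,0],"claw":0},{"linear":[0,0,0.003],"angular":[0,0,0],"claw":0},{"linear":[0,0,0.002],"angular":[0,0,0],"claw":0},{"linear":[0,0,0.001],"angular":[0,0,0],"claw":0},{"linear":[0,0,0],"angular":[0,0,0],"claw":0}]}'
python3 -c "
from h import *
go(.665,.1935,.098,175.9)"
```

```text
time: 7.15
position: [0.6637, 0.1946, 0.1624]
eef_rot: [-0.682, 0.731, 0.001, -0.001]
contact_force: [-0.1, 0.3, -3.5]
grip_width: 0.297
grip_force: 59.7
time: 7.65
position: [0.6651, 0.1935, 0.1543]
eef_rot: [-0.682, 0.732, -0.0, 0.0]
contact_force: [0.0, 0.6, -4.2]
grip_width: 0.299
grip_force: 59.7
t7.7 turn [-0.03  0.02  0.03] shift [-0.   0.1  2.4] cf [ 0.   0.6 -4.2] gw 0.299 gf 59.7
```

```bash
python3 -m pendant '{"rows":[{"linear":[0,0,0.001],"angular":[0,0,0],"claw":0},{"linear":[0,0,0.001],"angular":[0,0,0],"claw":0},{"linear":[0,0,0.001],"angular":[0,0,0],"claw":0},{"linear":[0,0,0],"angular":[0,0,0],"claw":0}]}'
python3 -c "
from h import *
go(.665,.1935,.098,175.9)"
```

```text
time: 8.05
position: [0.6652, 0.1934, 0.1528]
eef_rot: [-0.682, 0.732, -0.001, 0.001]
contact_force: [-3.7, 0.1, 4.3]
grip_width: 0.294
grip_force: 61.0
t8.1 turn [-0.1   0.02  0.05] shift [-0.1  0.2  0.9] cf [-3.7  0.1  4.3] gw 0.294 gf 61.0
```

```bash
python3 -m pendant '{"rows":[{"linear":[0,0,0],"angular":[0,0,0],"claw":0.4},{"linear":[0,0,0],"angular":[0,0,0],"claw":0.6},{"linear":[0,0,0],"angular":[0,0,0],"claw":0.6},{"linear":[0,0,-0.01],"angular":[0,0,0],"claw":0.6},{"linear":[0,0,-0.03],"angular":[0,0,0],"claw":0.6}]}'
python3 -m pendant '{"rows":[{"linear":[0,0,-0.04],"angular":[0,0,0],"claw":0.6},{"linear":[0,0,-0.04],"angular":[0,0,0],"claw":0.8},{"linear":[0,0,-0.03],"angular":[0,0,0],"claw":1},{"linear":[0,0,-0.01],"angular":[0,0,0],"claw":1}]}'
python3 -c "
from h import *
go(.665,.1935,.098,175.9)
go(.418,-.122,.25,178.9)"
```

```text
time: 8.55
position: [0.6636, 0.193, 0.1883]
eef_rot: [-0.681, 0.732, 0.001, -0.003]
contact_force: [0.6, 0.2, -0.3]
grip_width: 0.601
grip_force: 0.0
time: 8.95
position: [0.6659, 0.1933, 0.3166]
eef_rot: [-0.681, 0.732, -0.002, 0.004]
contact_force: [0.0, -0.4, -0.1]
grip_width: 0.996
grip_force: 0.0
t8.9 turn [-0.44  0.17  0.02] shift [ -0.2   0.9 164.7] cf [ 0.  -0.4 -0.1] gw 0.996 gf 0.0
t8.9 turn [-0.45  0.16 -2.98] shift [320.  241.8  12.7] cf [ 0.  -0.4 -0.1] gw 0.996 gf 0.0
```

```bash
python3 -m pendant '{"rows":[{"linear":[0.015,0.011,0],"angular":[0,0,-3],"claw":1},{"linear":[0.03,0.023,0],"angular":[0,0,0],"claw":1},{"linear":[0.04,0.03,0],"angular":[0,0,0],"claw":1},{"linear":[0.04,0.03,0],"angular":[0,0,0],"claw":1},{"linear":[0.04,0.03,0],"angular":[0,0,0],"claw":1}]}'|head -2
python3 -m pendant '{"rows":[{"linear":[0.04,0.03,0],"angular":[0,0,0],"claw":1},{"linear":[0.04,0.03,0],"angular":[0,0,0],"claw":1},{"linear":[0.04,0.03,0],"angular":[0,0,0],"claw":1},{"linear":[0.025,0.02,0],"angular":[0,0,0],"claw":1},{"linear":[0.01,0.008,0],"angular":[0,0,0],"claw":1}]}'|head -2
python3 -m pendant '{"rows":[{"linear":[0,0,0.02],"angular":[0,0,0],"claw":1},{"linear":[0,0,0.04],"angular":[0,0,0],"claw":1},{"linear":[0,0,0.02],"angular":[0,0,0],"claw":1},{"linear":[0,0,0],"angular":[0,0,0],"claw":1},{"linear":[0,0,0],"angular":[0,0,0],"claw":1}]}'|head -2
python3 -c "
from h import *
go(.418,-.122,.08,178.9)
crop('top',100,110,200,150,4,'t3.png')"
```

```text
time: 9.45
position: [0.5356, 0.03, 0.3108]
time: 9.95
position: [0.4143, -0.1231, 0.3115]
time: 10.45
position: [0.4169, -0.1213, 0.2316]
t10.4 turn [-0.02 -0.04  0.07] shift [ 0.6 -1.1 97.7] cf [0.9 0.3 0.6] gw 1.002 gf 0.0
```

View pics/t3.png

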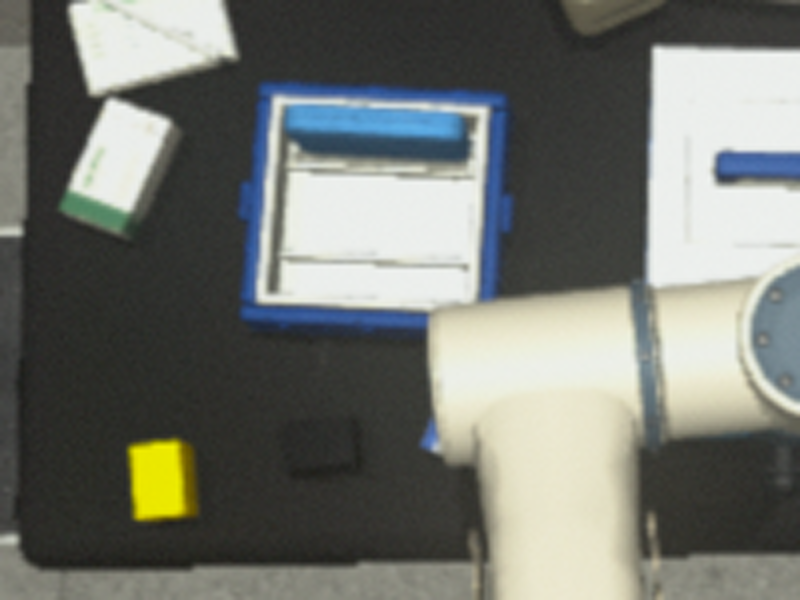

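t3 shows pack A standing in the far pocket, its top face centred at about (376,124) in the crop. On to pack B.

```bash
python3 -m pendant '{"rows":[{"linear":[0.0005,-0.001,0.03],"angular":[0,0,0],"claw":1},{"linear":[0,0,0.03],"angular":[0,0,0],"claw":1},{"linear":[0,0,0.022],"angular":[0,0,0],"claw":1},{"linear":[0,0,0.01],"angular":[0,0,0],"claw":1},{"linear":[0,0,0.005],"angular":[0,0,0],"claw":1}]}' |head -4
python3 -m pendant '{"rows":[{"linear":[0,0,0],"angular":[0,0,0],"claw":0.5},{"linear":[0,0,0],"angular":[0,0,0],"claw":0.1},{"linear":[0,0,0],"angular":[0,0,0],"claw":0},{"linear":[0,0,0],"angular":[0,0,0],"claw":0},{"linear":[0,0,0],"angular":[0,0,0],"claw":0}]}' 60
python3 -m pendant '{"rows":[{"linear":[0,0,0],"angular":[0,0,0],"claw":0},{"linear":[0,0,0],"angular":[0,0,0],"claw":0}]}'
python3 -m pendant '{"rows":[{"linear":[0,0,-0.01],"angular":[0,0,0],"claw":0},{"linear":[0,0,-0.03],"angular":[0,0,0],"claw":0},{"linear":[0,0,-0.035],"angular":[0,0,0],"claw":0},{"linear":[0,0,-0.03],"angular":[0,0,0],"claw":0},{"linear":[0,0,-0.02],"angular":[0,0,0],"claw":0}]}'
python3 -c "
from h import *
print(atz('top',np.array([100+376.5/4,110+124.5/4]),.110))
for a,b in(((288,105),(467,113)),((286,137),(465,143))):
  d=atz('top',np.array([100+a[0]/4,110+a[1]/4]),.11)-atz('top',np.array([100+b[0]/4,110+b[1]/4]),.11); print(d)
go(.5434,.2023,.2,175.9)"
```

```text
time: 11.0
position: [0.418, -0.1219, 0.1343]
eef_rot: [-0.701, 0.714, -0.0, 0.0]
contact_force: [-0.5, -0.4, 0.2]
time: 11.5
position: [0.4181, -0.1219, 0.1347]
eef_rot: [-0.701, 0.714, -0.001, 0.001]
contact_force: [-0.1, 0.6, 2.9]
grip_width: 0.295
grip_force: 60.0
time: 11.7
position: [0.4181, -0.1219, 0.1347]
eef_rot: [-0.701, 0.714, -0.001, 0.001]
contact_force: [0.6, 1.2, 6.2]
grip_width: 0.298
grip_force: 60.4
time: 12.2
position: [0.4169, -0.1219, 0.2608]
eef_rot: [-0.7, 0.714, -0.0, 0.0]
contact_force: [0.7, -0.3, -3.5]
grip_width: 0.291
grip_force: 60.0
[0.66046716 0.18901288 0.11      ]
[0.01027639 0.14674835 0.        ]
[0.00856042 0.14635775 0.        ]
t12.2 turn [-0.03  0.02  3.02] shift [-332.4 -103.     6.9] cf [ 0.7 -0.3 -3.5] gw 0.291 gf 60.0
```

```bash
python3 -m pendant '{"rows":[{"linear":[-0.015,-0.005,0],"angular":[0,0,3],"claw":0},{"linear":[-0.03,-0.009,0],"angular":[0,0,0],"claw":0},{"linear":[-0.04,-0.012,0],"angular":[0,0,0],"claw":0},{"linear":[-0.04,-0.0125,0],"angular":[0,0,0],"claw":0},{"linear":[-0.04,-0.0125,0],"angular":[0,0,0],"claw":0}]}'|head -2
python3 -m pendant '{"rows":[{"linear":[-0.04,-0.0125,0],"angular":[0,0,0],"claw":0},{"linear":[-0.04,-0.0125,0],"angular":[0,0,0],"claw":0},{"linear":[-0.04,-0.0125,0],"angular":[0,0,0],"claw":0},{"linear":[-0.03,-0.009,0],"angular":[0,0,0],"claw":0},{"linear":[-0.015,-0.005,0],"angular":[0,0,0],"claw":0}]}'|head -2
python3 -m pendant '{"rows":[{"linear":[0,0,0],"angular":[0,0,0],"claw":0},{"linear":[0,0,0],"angular":[0,0,0],"claw":0}]}'|head -2
python3 - <<'E'
from h import *
c=np.mean([atz('top',np.array([100+a/4,110+b/4]),.07) for a,b in((272,93),(490,103),(478,310),(255,302))],0)
print(c)
c=np.mean([atz('top',np.array([100+a/5,115+b/5]),.07) for a,b in((340,93),(612,107),(598,366),(320,352))],0)
print(c)
for n,q in(('A',[(41,368),(268,382)]),):
  print(np.mean([atz('top',np.array([100+a/5,115+b/5]),.09) for a,b in q],0))
print(np.mean([atz('top',np.array([250+a/5,115+b/5]),.09) for a,b in((91,493),(319,491))],0))
go(.5434,.2023,.2,175.9)
crop('side',140,140,160,150,4,'s4.png')
E
```

```text
time: 12.7
position: [0.4784, 0.0407, 0.2584]
time: 13.2
position: [0.5418, 0.2024, 0.2574]
time: 13.4
position: [0.5416, 0.1997, 0.2582]
[0.60492679 0.19685072 0.07      ]
[0.60355197 0.19665715 0.07      ]
[0.50658783 0.39835767 0.09      ]
[ 0.4172414 -0.1215899  0.09     ]
t13.4 turn [ 0.12 -0.08  0.03] shift [-2.7 -1.6  4.3] cf [-0.  -0.6 -3.5] gw 0.292 gf 59.9
```

View pics/s4.png

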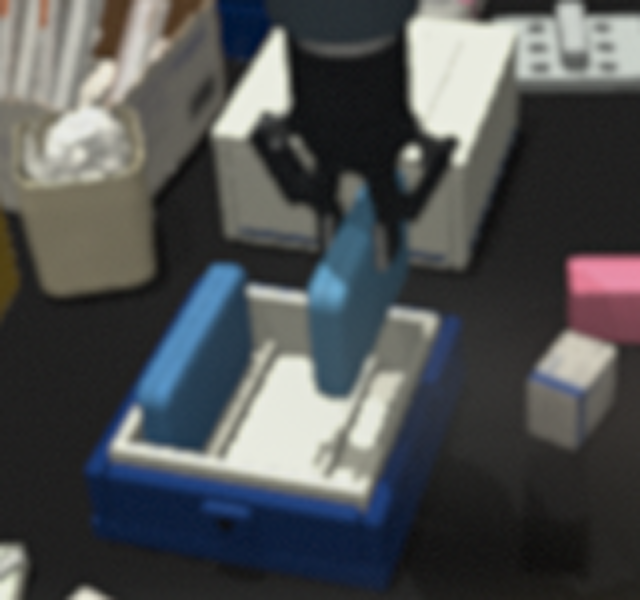

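s4 shows pack A seated upright in the far pocket at (190,350), and pack B at (345,310) held over the near pocket. I'll correct about 2 mm and lower.

```bash
python3 -m pendant '{"rows":[{"linear":[-0.0025,-0.0015,0.02],"angular":[0,0,0],"claw":0},{"linear":[0,0,0.025],"angular":[0,0,0],"claw":0},{"linear":[0,0,0.025],"angular":[0,0,0],"claw":0},{"linear":[0,0,0.015],"angular":[0,0,0],"claw":0},{"linear":[0,0,0.01],"angular":[0,0,0],"claw":0}]}'
python3 -m pendant '{"rows":[{"linear":[0,0,0.005],"angular":[0,0,0],"claw":0},{"linear":[0,0,0.002],"angular":[0,0,0],"claw":0},{"linear":[0,0,0],"angular":[0,0,0],"claw":0},{"linear":[0,0,0],"angular":[0,0,0],"claw":0}]}'
python3 -c "
from h import *
go(.5434,.2023,.098,175.9)"
```

```text
time: 13.95
position: [0.543, 0.2011, 0.1628]
eef_rot: [-0.681, 0.732, 0.0, -0.001]
contact_force: [-0.4, -0.2, -4.2]
grip_width: 0.3
grip_force: 59.8
time: 14.35
position: [0.5442, 0.2028, 0.1578]
eef_rot: [-0.682, 0.732, -0.0, 0.001]
contact_force: [0.4, 0.3, -3.2]
grip_width: 0.297
grip_force: 59.8
t14.3 turn [-0.08  0.05  0.04] shift [0.6 0.8 5.9] cf [ 0.4  0.3 -3.2] gw 0.297 gf 59.8
```

```bash
python3 -m pendant '{"rows":[{"linear":[0.0005,0.0008,0.002],"angular":[0,0,0],"claw":0},{"linear":[0,0,0.0015],"angular":[0,0,0],"claw":0},{"linear":[0,0,0.001],"angular":[0,0,0],"claw":0},{"linear":[0,0,0.0008],"angular":[0,0,0],"claw":0},{"linear":[0,0,0],"angular":[0,0,0],"claw":0}]}'
python3 -c "
from h import *
go(.5434,.2023,.098,175.9)"
```

```text
time: 14.85
position: [0.543, 0.2023, 0.1527]
eef_rot: [-0.682, 0.732, -0.0, 0.0]
contact_force: [-3.2, 0.0, 5.3]
grip_width: 0.295
grip_force: 61.0
t14.8 turn [-0.04  0.01  0.05] shift [-0.1 -0.4  0.8] cf [-3.2  0.   5.3] gw 0.295 gf 61.0
```

```bash
python3 -m pendant '{"rows":[{"linear":[0,0,0],"angular":[0,0,0],"claw":0.4},{"linear":[0,0,0],"angular":[0,0,0],"claw":0.6},{"linear":[0,0,0],"angular":[0,0,0],"claw":0.6},{"linear":[0,0,-0.01],"angular":[0,0,0],"claw":0.6},{"linear":[0,0,-0.03],"angular":[0,0,0],"claw":0.6}]}'|head -5
python3 -m pendant '{"rows":[{"linear":[0,0,-0.03],"angular":[0,0,0],"claw":0.6},{"linear":[0,0,-0.02],"angular":[0,0,7.5],"claw":0.8},{"linear":[0,0,0],"angular":[0,0,7.5],"claw":1},{"linear":[0,0,0],"angular":[0,0,0],"claw":1}]}'|head -2
python3 -c "
from h import *
go(.4095,.124,.046,160.8)"
```

```text
time: 15.35
position: [0.5417, 0.2015, 0.1897]
eef_rot: [-0.681, 0.732, 0.001, -0.003]
contact_force: [0.1, 0.9, 0.3]
grip_width: 0.601
time: 15.75
position: [0.5433, 0.2024, 0.2431]
t15.8 turn [-0.09  0.11  0.06] shift [118.  100.6 143.2] cf [-0.2 -0.3 -0.1] gw 0.998 gf 0.0
```

```bash
python3 -m pendant '{"rows":[{"linear":[0.018,0.015,0],"angular":[0,0,0],"claw":1},{"linear":[0.04,0.034,0],"angular":[0,0,0],"claw":1},{"linear":[0.04,0.034,0],"angular":[0,0,0],"claw":1},{"linear":[0.02,0.0176,0],"angular":[0,0,0],"claw":1},{"linear":[0,0,0],"angular":[0,0,0],"claw":1}]}'|head -2
python3 -m pendant '{"rows":[{"linear":[0,0,0.02],"angular":[0,0,0],"claw":1},{"linear":[0,0,0.04],"angular":[0,0,0],"claw":1},{"linear":[0,0,0],"angular":[0,0,0],"claw":1},{"linear":[0,0,0],"angular":[0,0,0],"claw":1}]}'|head -2
python3 -c "
from h import *
go(.4095,.124,.046,160.8)
crop('side',220,150,100,100,6,'s5.png')"
```

```text
time: 16.25
position: [0.411, 0.1243, 0.242]
time: 16.65
position: [0.4141, 0.1261, 0.1819]
t16.6 turn [ 0.01 -0.11  0.26] shift [ 3.4  3.6 82. ] cf [0.7 0.4 0.9] gw 1.001 gf 0.0
```

View pics/s5.png

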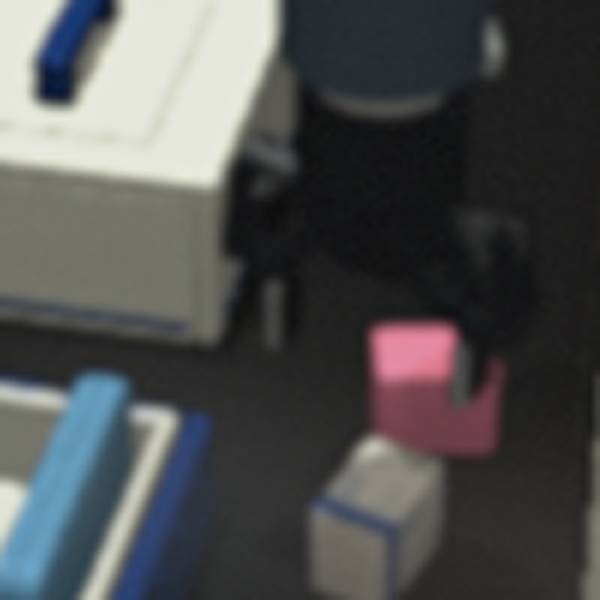

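s5 shows the carton, crop (375,520), between the two fingertips at (270,310) and (463,375), with the pink box clear. I'll lower and grip.

```bash
python3 -m pendant '{"rows":[{"linear":[0.002,0.002,0.02],"angular":[0,0,0],"claw":1},{"linear":[0,0,0.03],"angular":[0,0,0],"claw":1},{"linear":[0,0,0.02],"angular":[0,0,0],"claw":1},{"linear":[0,0,0],"angular":[0,0,0],"claw":1},{"linear":[0,0,0],"angular":[0,0,0],"claw":1}]}'|head -4
python3 -c "
from h import *
go(.4095,.124,.046,160.8)"
```

```text
time: 17.2
position: [0.4124, 0.1255, 0.1132]
eef_rot: [-0.581, 0.814, -0.0, 0.001]
contact_force: [0.7, 0.4, 0.0]
t17.2 turn [-0.11  0.08  0.2 ] shift [ 2.4  2.2 13.3] cf [0.7 0.4 0. ] gw 1.002 gf 0.0
```

```bash
python3 -m pendant '{"rows":[{"linear":[0.0022,0.002,0.007],"angular":[0,0,0],"claw":1},{"linear":[0,0,0.0055],"angular":[0,0,0],"claw":1},{"linear":[0,0,0],"angular":[0,0,0],"claw":0.7},{"linear":[0,0,0],"angular":[0,0,0],"claw":0.5},{"linear":[0,0,0],"angular":[0,0,0],"claw":0.4}]}' 30
python3 -m pendant '{"rows":[{"linear":[0,0,0],"angular":[0,0,0],"claw":0.3},{"linear":[0,0,0],"angular":[0,0,0],"claw":0.3},{"linear":[0,0,0],"angular":[0,0,0],"claw":0.3},{"linear":[0,0,0],"angular":[0,0,0],"claw":0.3}]}' 30
python3 -m pendant '{"rows":[{"linear":[0,0,-0.01],"angular":[0,0,0],"claw":0.3},{"linear":[0,0,-0.03],"angular":[0,0,0],"claw":0.3},{"linear":[0,0,-0.04],"angular":[0,0,0],"claw":0.3},{"linear":[0,0,-0.04],"angular":[0,0,0],"claw":0.3},{"linear":[0,0,-0.02],"angular":[0,0,0],"claw":0.3}]}'
python3 -c "
from h import *
go(.605,.1985,.2,85.9)"
```

```text
time: 17.7
position: [0.4087, 0.1235, 0.0993]
eef_rot: [-0.58, 0.814, -0.0, 0.0]
contact_force: [0.9, 0.8, -0.0]
grip_width: 0.514
grip_force: 0.0
time: 18.1
position: [0.4089, 0.1237, 0.0995]
eef_rot: [-0.58, 0.814, -0.0, 0.001]
contact_force: [-0.6, -0.5, 5.9]
grip_width: 0.467
grip_force: 30.7
time: 18.6
position: [0.4092, 0.1237, 0.2429]
eef_rot: [-0.58, 0.814, -0.0, 0.002]
contact_force: [0.9, 0.4, -1.1]
grip_width: 0.466
grip_force: 30.3
t18.6 turn [-2.000e-02  2.900e-01  7.505e+01] shift [-190.    88.7  -11. ] cf [ 0.9  0.4 -1.1] gw 0.466 gf 30.3
```

```bash
python3 -m pendant '{"rows":[{"linear":[0,0,-0.005],"angular":[0,0,8.3],"claw":0.3},{"linear":[0,0,-0.005],"angular":[0,0,8.3],"claw":0.3},{"linear":[0,0,0],"angular":[0,0,8.3],"claw":0.3},{"linear":[0,0,0],"angular":[0,0,8.3],"claw":0.3},{"linear":[0,0,0],"angular":[0,0,8.3],"claw":0.3}]}'|head -2
python3 -m pendant '{"rows":[{"linear":[0,0,0],"angular":[0,0,8.4],"claw":0.3},{"linear":[0,0,0],"angular":[0,0,8.4],"claw":0.3},{"linear":[0,0,0],"angular":[0,0,8.4],"claw":0.3},{"linear":[0,0,0],"angular":[0,0,8.3],"claw":0.3},{"linear":[-0.015,0.007,0],"angular":[0,0,0],"claw":0.3}]}'|head -2
python3 -m pendant '{"rows":[{"linear":[-0.03,0.014,0],"angular":[0,0,0],"claw":0.3},{"linear":[-0.04,0.0187,0],"angular":[0,0,0],"claw":0.3},{"linear":[-0.04,0.0187,0],"angular":[0,0,0],"claw":0.3},{"linear":[-0.035,0.016,0],"angular":[0,0,0],"claw":0.3},{"linear":[-0.02,0.009,0],"angular":[0,0,0],"claw":0.3}]}'|head -2
python3 -m pendant '{"rows":[{"linear":[-0.01,0.0045,0],"angular":[0,0,0],"claw":0.3},{"linear":[0,0,0],"angular":[0,0,0],"claw":0.3},{"linear":[0,0,0],"angular":[0,0,0],"claw":0.3},{"linear":[0,0,0],"angular":[0,0,0],"claw":0.3}]}'|head -2
python3 -c "
from h import *
go(.605,.1985,.064,85.9)
crop('side',140,110,160,150,4,'s6.png')"
```

```text
time: 19.1
position: [0.408, 0.1232, 0.2492]
time: 19.6
position: [0.4227, 0.1288, 0.2495]
time: 20.1
position: [0.5957, 0.1944, 0.2479]
time: 20.5
position: [0.6036, 0.1974, 0.2495]
t20.5 turn [ 0.   -0.01  0.04] shift [ -1.3   1.2 131.6] cf [-0.8 -0.9 -0.6] gw 0.466 gf 30.3
```

View pics/s6.png

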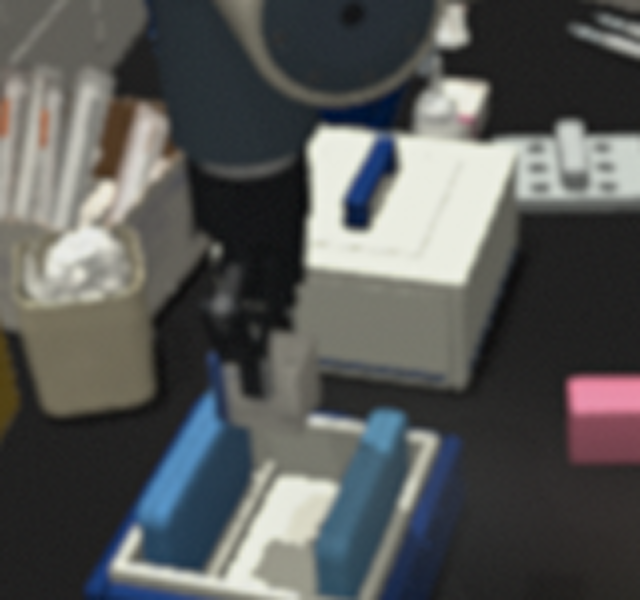

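s6 shows the carton at (270,380) held upright between the two standing packs at (195,480) and (360,500). I'll lower it.

```bash
python3 -m pendant '{"rows":[{"linear":[-0.001,0.001,0.02],"angular":[0,0,0],"claw":0.3},{"linear":[0,0,0.03],"angular":[0,0,0],"claw":0.3},{"linear":[0,0,0.03],"angular":[0,0,0],"claw":0.3},{"linear":[0,0,0.03],"angular":[0,0,0],"claw":0.3},{"linear":[0,0,0.015],"angular":[0,0,0],"claw":0.3}]}'|head -4
python3 -m pendant '{"rows":[{"linear":[0,0,0.003],"angular":[0,0,0],"claw":0.3},{"linear":[0,0,0],"angular":[0,0,0],"claw":0.3},{"linear":[0,0,0],"angular":[0,0,0],"claw":0.3}]}'|head -4
python3 -c "
from h import *
go(.605,.1985,.064,85.9)"
```

```text
time: 21.05
position: [0.6035, 0.1979, 0.1216]
eef_rot: [0.036, 0.999, -0.001, -0.002]
contact_force: [0.1, -0.9, -0.5]
time: 21.35
position: [0.6059, 0.1988, 0.1228]
eef_rot: [0.035, 0.999, 0.001, 0.001]
contact_force: [-0.7, 0.6, -0.5]
t21.4 turn [0.07 0.14 0.05] shift [ 0.9 -0.4  4.9] cf [-0.7  0.6 -0.5] gw 0.468 gf 30.2
```

```bash
python3 -m pendant '{"rows":[{"linear":[0,0,0.002],"angular":[0,0,0],"claw":0.3},{"linear":[0,0,0.001],"angular":[0,0,0],"claw":0.3},{"linear":[0,0,0.001],"angular":[0,0,0],"claw":0.3},{"linear":[0,0,0],"angular":[0,0,0],"claw":0.3}]}'
python3 -c "
from h import *
go(.605,.1985,.064,85.9)"
```

```text
time: 21.75
position: [0.6056, 0.1987, 0.1176]
eef_rot: [0.035, 0.999, 0.0, 0.0]
contact_force: [-0.6, 0.9, 2.2]
grip_width: 0.466
grip_force: 30.5
t21.8 turn [0.02 0.05 0.04] shift [ 0.6 -0.2 -0.3] cf [-0.6  0.9  2.2] gw 0.466 gf 30.5
```

```bash
python3 -m pendant '{"rows":[{"linear":[0,0,0],"angular":[0,0,0],"claw":0.55},{"linear":[0,0,0],"angular":[0,0,0],"claw":0.7},{"linear":[0,0,-0.01],"angular":[0,0,0],"claw":0.7},{"linear":[0,0,-0.03],"angular":[0,0,0],"claw":0.7},{"linear":[0,0,-0.04],"angular":[0,0,0],"claw":0.7}]}'|head -5
python3 -m pendant '{"rows":[{"linear":[0,0,-0.04],"angular":[0,0,0],"claw":0.7},{"linear":[0,0,-0.04],"angular":[0,0,0],"claw":0.7},{"linear":[0,0,-0.03],"angular":[0,0,-8.5],"claw":0.7},{"linear":[0,0,-0.01],"angular":[0,0,-8.5],"claw":0.7},{"linear":[0,0,0],"angular":[0,0,-8.5],"claw":0.7}]}'|head -2
python3 -m pendant '{"rows":[{"linear":[0,0,0],"angular":[0,0,-8.5],"claw":0.7},{"linear":[0,0,0],"angular":[0,0,-8.5],"claw":0.7},{"linear":[0,0,0],"angular":[0,0,-8.5],"claw":0.7},{"linear":[0,0,0],"angular":[0,0,-8.5],"claw":0.7},{"linear":[0,0,0],"angular":[0,0,-8.5],"claw":0.7}]}'|head -2
python3 -m pendant '{"rows":[{"linear":[0,0,0],"angular":[0,0,-8.5],"claw":0.8},{"linear":[0,0,0],"angular":[0,0,-8.5],"claw":0.8},{"linear":[0,0,0],"angular":[0,0,-8.5],"claw":0.8},{"linear":[0,0,0],"angular":[0,0,-8.5],"claw":0.8},{"linear":[0,0,0],"angular":[0,0,-2.9],"claw":0.8}]}'|head -2
python3 -c "
from h import *
go(.472,-.3705,.035,190.8);print(state()['joint_positions'])"
```

```text
time: 22.25
position: [0.6045, 0.1981, 0.1967]
eef_rot: [0.036, 0.999, -0.001, -0.002]
contact_force: [0.1, 0.8, -0.1]
grip_width: 0.701
time: 22.75
position: [0.6059, 0.1986, 0.3208]
time: 23.25
position: [0.6053, 0.1984, 0.3179]
time: 23.75
position: [0.6053, 0.1984, 0.318]
t23.8 turn [-0.04  0.    0.31] shift [533.9 237.5 229.1] cf [ 0.6 -0.1 -0.3] gw 0.799 gf 0.0
[ 5.61729403e-01  4.30308788e-01  3.95326340e-01  2.39518789e-04
 -1.53507353e+00 -3.67858911e-01]
```

```bash
python3 -m pendant '{"rows":[{"linear":[0.02,0.0089,0],"angular":[0,0,0.3],"claw":0.8},{"linear":[0.04,0.0178,0],"angular":[0,0,0],"claw":0.8},{"linear":[0.04,0.0178,0],"angular":[0,0,0],"claw":0.8},{"linear":[0.04,0.0178,0],"angular":[0,0,0],"claw":0.8},{"linear":[0.04,0.0178,0],"angular":[0,0,0],"claw":0.8}]}'|head -2
python3 -m pendant '{"rows":[{"linear":[0.04,0.0178,0],"angular":[0,0,0],"claw":0.8},{"linear":[0.04,0.0178,0],"angular":[0,0,0],"claw":0.8},{"linear":[0.04,0.0178,0],"angular":[0,0,0],"claw":0.8},{"linear":[0.04,0.0178,0],"angular":[0,0,0],"claw":0.8},{"linear":[0.04,0.0178,0],"angular":[0,0,0],"claw":0.8}]}'|head -2
python3 -m pendant '{"rows":[{"linear":[0.04,0.0178,0],"angular":[0,0,0],"claw":0.8},{"linear":[0.04,0.0178,0],"angular":[0,0,0],"claw":0.8},{"linear":[0.04,0.0178,0],"angular":[0,0,0],"claw":0.8},{"linear":[0.024,0.0107,0],"angular":[0,0,0],"claw":0.8},{"linear":[0.01,0.0045,0],"angular":[0,0,0],"claw":0.8}]}'|head -2
python3 -m pendant '{"rows":[{"linear":[0,0,0.03],"angular":[0,0,0],"claw":0.8},{"linear":[0,0,0.04],"angular":[0,0,0],"claw":0.8},{"linear":[0,0,0.04],"angular":[0,0,0],"claw":0.8},{"linear":[0,0,0],"angular":[0,0,0],"claw":0.8},{"linear":[0,0,0],"angular":[0,0,0],"claw":0.8}]}'|head -4
python3 -c "
from h import *
go(.472,-.3705,.035,190.8)
crop('top',100,110,200,150,4,'t4.png')"
```

```text
time: 24.25
position: [0.5589, 0.0053, 0.3181]
time: 24.75
position: [0.5078, -0.2076, 0.3182]
time: 25.25
position: [0.4683, -0.3722, 0.3175]
time: 25.75
position: [0.4697, -0.37, 0.2084]
eef_rot: [0.769, -0.639, 0.0, 0.001]
contact_force: [1.0, -0.1, 2.0]
t25.8 turn [ 0.03 -0.06 -0.21] shift [  1.   -2.1 119.5] cf [ 1.  -0.1  2. ] gw 0.795 gf 0.0
```

View pics/t4.png

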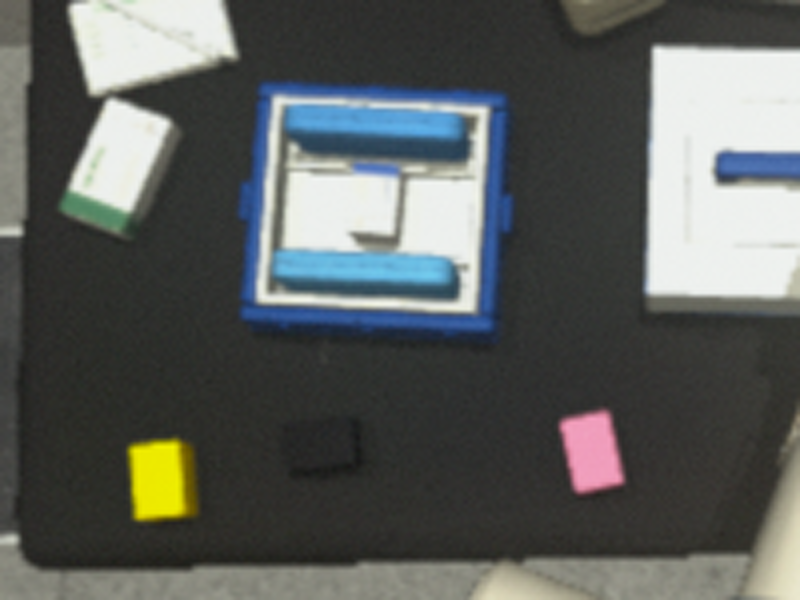

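t4 shows both packs seated, top faces at (376,124) and (365,268), and the carton upright between them at (378,205). Now to grip the pad's bar.

```bash
python3 -m pendant '{"rows":[{"linear":[0.001,-0.002,0.03],"angular":[0,0,0],"claw":0.8},{"linear":[0,0,0.035],"angular":[0,0,0],"claw":0.8},{"linear":[0,0,0.03],"angular":[0,0,0],"claw":0.8},{"linear":[0,0,0.015],"angular":[0,0,0],"claw":0.8},{"linear":[0,0,0.007],"angular":[0,0,0],"claw":0.8}]}'|head -4
python3 -m pendant '{"rows":[{"linear":[0,0,0],"angular":[0,0,0],"claw":0.6},{"linear":[0,0,0],"angular":[0,0,0],"claw":0.4},{"linear":[0,0,0],"angular":[0,0,0],"claw":0.2},{"linear":[0,0,0],"angular":[0,0,0],"claw":0.1},{"linear":[0,0,0],"angular":[0,0,0],"claw":0.1}]}' 50
python3 -m pendant '{"rows":[{"linear":[0,0,0],"angular":[0,0,0],"claw":0.1},{"linear":[0,0,0],"angular":[0,0,0],"claw":0.1}]}'
python3 -c "
from h import *
go(.472,-.3705,.035,190.8)"
```

```text
time: 26.3
position: [0.4726, -0.3709, 0.0912]
eef_rot: [0.769, -0.639, 0.001, -0.0]
contact_force: [-0.7, -1.3, -0.2]
time: 26.8
position: [0.4726, -0.3711, 0.0922]
eef_rot: [0.769, -0.639, 0.002, -0.0]
contact_force: [0.3, 2.1, 6.6]
grip_width: 0.288
grip_force: 50.3
time: 27.0
position: [0.4726, -0.3711, 0.0922]
eef_rot: [0.769, -0.639, 0.002, -0.0]
contact_force: [0.0, 2.0, 5.7]
grip_width: 0.29
grip_force: 50.3
t27.0 turn [-0.16 -0.15 -0.23] shift [-0.7  0.5  3.3] cf [0.  2.  5.7] gw 0.290 gf 50.3
```

```bash
python3 -m pendant '{"rows":[{"linear":[0,0,-0.01],"angular":[0,0,0],"claw":0.1},{"linear":[0,0,-0.03],"angular":[0,0,0],"claw":0.1},{"linear":[0,0,-0.04],"angular":[0,0,0],"claw":0.1},{"linear":[0,0,-0.04],"angular":[0,0,0],"claw":0.1},{"linear":[0,0,-0.04],"angular":[0,0,0],"claw":0.1}]}'
python3 -m pendant '{"rows":[{"linear":[0,0,-0.03],"angular":[0,0,0],"claw":0.1},{"linear":[0,0,-0.01],"angular":[0,0,5],"claw":0.1},{"linear":[0,0,0],"angular":[0,0,5],"claw":0.1},{"linear":[0,0,0],"angular":[0,0,4.9],"claw":0.1},{"linear":[0,0,0],"angular":[0,0,0],"claw":0.1}]}'
python3 -c "
from h import *
go(.6045,.198,.147,175.9)"
```

```text
time: 27.5
position: [0.471, -0.3704, 0.2524]
eef_rot: [0.769, -0.639, 0.0, -0.0]
contact_force: [1.1, -0.8, -0.7]
grip_width: 0.293
grip_force: 49.4
time: 28.0
position: [0.4712, -0.3704, 0.2907]
eef_rot: [-0.679, 0.734, -0.0, 0.0]
contact_force: [-0.1, -0.5, -0.2]
grip_width: 0.296
grip_force: 49.4
t28.0 turn [-0.02  0.01 -0.32] shift [-576.5  -92.3   89.8] cf [-0.1 -0.5 -0.2] gw 0.296 gf 49.4
```

```bash
python3 -m pendant '{"rows":[{"linear":[-0.02,-0.0032,0],"angular":[0,0,-0.3],"claw":0.1},{"linear":[-0.04,-0.0064,0],"angular":[0,0,0],"claw":0.1},{"linear":[-0.04,-0.0064,0],"angular":[0,0,0],"claw":0.1},{"linear":[-0.04,-0.0064,0],"angular":[0,0,0],"claw":0.1},{"linear":[-0.04,-0.0064,0],"angular":[0,0,0],"claw":0.1}]}'|head -2
python3 -m pendant '{"rows":[{"linear":[-0.04,-0.0064,0],"angular":[0,0,0],"claw":0.1},{"linear":[-0.04,-0.0064,0],"angular":[0,0,0],"claw":0.1},{"linear":[-0.04,-0.0064,0],"angular":[0,0,0],"claw":0.1},{"linear":[-0.04,-0.0064,0],"angular":[0,0,0],"claw":0.1},{"linear":[-0.04,-0.0064,0],"angular":[0,0,0],"claw":0.1}]}'|head -2
python3 -m pendant '{"rows":[{"linear":[-0.04,-0.0064,0],"angular":[0,0,0],"claw":0.1},{"linear":[-0.04,-0.0064,0],"angular":[0,0,0],"claw":0.1},{"linear":[-0.04,-0.0064,0],"angular":[0,0,0],"claw":0.1},{"linear":[-0.04,-0.0064,0],"angular":[0,0,0],"claw":0.1},{"linear":[-0.0255,-0.004,0],"angular":[0,0,0],"claw":0.1}]}'|head -2
python3 -m pendant '{"rows":[{"linear":[-0.011,-0.0019,0],"angular":[0,0,0],"claw":0.1},{"linear":[0,0,0.02],"angular":[0,0,0],"claw":0.1},{"linear":[0,0,0.02],"angular":[0,0,0],"claw":0.1},{"linear":[0,0,0],"angular":[0,0,0],"claw":0.1},{"linear":[0,0,0],"angular":[0,0,0],"claw":0.1}]}'
python3 -c "
from h import *
go(.6045,.198,.147,175.9)"
```

```text
time: 28.5
position: [0.513, -0.1916, 0.2904]
time: 29.0
position: [0.5591, 0.0058, 0.2906]
time: 29.5
position: [0.6019, 0.1896, 0.2898]
time: 30.0
position: [0.6047, 0.1973, 0.2507]
eef_rot: [-0.682, 0.732, -0.0, -0.0]
contact_force: [0.3, 0.4, 0.2]
grip_width: 0.292
grip_force: 49.4
t30.0 turn [-0.01 -0.04  0.06] shift [-0.7  0.2 49.8] cf [0.3 0.4 0.2] gw 0.292 gf 49.4
```

```bash
python3 -m pendant '{"rows":[{"linear":[0,0,0.02],"angular":[0,0,0],"claw":0.1},{"linear":[0,0,0.015],"angular":[0,0,0],"claw":0.1},{"linear":[0,0,0.005],"angular":[0,0,0],"claw":0.1},{"linear":[0,0,0],"angular":[0,0,0],"claw":0.1},{"linear":[0,0,0],"angular":[0,0,0],"claw":0.1}]}'
python3 -m pendant '{"rows":[{"linear":[0,0,0.002],"angular":[0,0,0],"claw":0.1},{"linear":[0,0,0.002],"angular":[0,0,0],"claw":0.1},{"linear":[0,0,0.001],"angular":[0,0,0],"claw":0.1},{"linear":[0,0,0],"angular":[0,0,0],"claw":0.1}]}'
python3 -m pendant '{"rows":[{"linear":[0,0,0.001],"angular":[0,0,0],"claw":0.1},{"linear":[0,0,0],"angular":[0,0,0],"claw":0.1},{"linear":[0,0,0],"angular":[0,0,0],"claw":0.1}]}'
```

```text
time: 30.5
position: [0.6052, 0.198, 0.2117]
eef_rot: [-0.682, 0.732, -0.001, 0.001]
contact_force: [0.2, -0.1, 0.9]
grip_width: 0.295
grip_force: 49.4
time: 30.9
position: [0.6045, 0.1979, 0.205]
eef_rot: [-0.682, 0.732, 0.0, -0.0]
contact_force: [0.6, 0.4, -0.1]
grip_width: 0.297
grip_force: 49.4
time: 31.2
position: [0.6046, 0.1979, 0.2041]
eef_rot: [-0.682, 0.732, -0.0, -0.0]
contact_force: [0.6, 0.4, -0.1]
grip_width: 0.294
grip_force: 49.4
```

```bash
python3 -m pendant '{"rows":[{"linear":[0,0,0.001],"angular":[0,0,0],"claw":0.1},{"linear":[0,0,0],"angular":[0,0,0],"claw":0.1}]}'|grep -E "pos|force"
python3 -m pendant '{"rows":[{"linear":[0,0,0.001],"angular":[0,0,0],"claw":0.1},{"linear":[0,0,0],"angular":[0,0,0],"claw":0.1}]}'|grep -E "pos|force"
```

```text
position: [0.6048, 0.198, 0.2036]
contact_force: [0.1, 1.3, 2.0]
grip_force: 49.8
position: [0.6048, 0.198, 0.2036]
contact_force: [-2.5, 0.4, 7.3]
grip_force: 50.4
```

Contact at 7 N, at the expected height. I'll release, lift, and head for the lid.

```bash
python3 -m pendant '{"rows":[{"linear":[0,0,0],"angular":[0,0,0],"claw":0.4},{"linear":[0,0,0],"angular":[0,0,0],"claw":0.6},{"linear":[0,0,0],"angular":[0,0,0],"claw":0.7},{"linear":[0,0,-0.01],"angular":[0,0,0],"claw":0.7},{"linear":[0,0,-0.03],"angular":[0,0,0],"claw":0.7}]}'|head -5
python3 -m pendant '{"rows":[{"linear":[0,0,-0.04],"angular":[0,0,0],"claw":0.8},{"linear":[0,0,-0.02],"angular":[0,0,0],"claw":0.8}]}'|head -2
python3 -c "
from h import *
go(.613,-.140,.131,177)"
```

```text
time: 32.1
position: [0.6033, 0.1975, 0.2397]
eef_rot: [-0.681, 0.732, 0.001, -0.003]
contact_force: [0.8, 0.7, 0.6]
grip_width: 0.702
time: 32.3
position: [0.6054, 0.1978, 0.3068]
t32.3 turn [-0.32  0.11 -1.06] shift [337.  -25.2 121.9] cf [ 0.7 -1.   0.4] gw 0.797 gf 0.0
```

```bash
python3 -m pendant '{"rows":[{"linear":[0.017,-0.0013,0],"angular":[0,0,-1.1],"claw":0.8},{"linear":[0.04,-0.003,0],"angular":[0,0,0],"claw":0.8},{"linear":[0.04,-0.003,0],"angular":[0,0,0],"claw":0.8},{"linear":[0.04,-0.003,0],"angular":[0,0,0],"claw":0.8},{"linear":[0.04,-0.003,0],"angular":[0,0,0],"claw":0.8}]}'|head -2
python3 -m pendant '{"rows":[{"linear":[0.04,-0.003,0],"angular":[0,0,0],"claw":0.8},{"linear":[0.04,-0.003,0],"angular":[0,0,0],"claw":0.8},{"linear":[0.04,-0.003,0],"angular":[0,0,0],"claw":0.8},{"linear":[0.027,-0.002,0],"angular":[0,0,0],"claw":0.8},{"linear":[0.013,-0.001,0],"angular":[0,0,0],"claw":0.8}]}'|head -2
python3 -m pendant '{"rows":[{"linear":[0,0,0.03],"angular":[0,0,0],"claw":0.8},{"linear":[0,0,0.02],"angular":[0,0,0],"claw":0.8},{"linear":[0,0,0],"angular":[0,0,0],"claw":0.8},{"linear":[0,0,0],"angular":[0,0,0],"claw":0.8}]}'|head -2
python3 -c "
from h import *
go(.613,-.140,.131,177)
crop('top',100,110,160,120,5,'t5.png')"
```

```text
time: 32.8
position: [0.6083, 0.019, 0.303]
time: 33.3
position: [0.6119, -0.1424, 0.3027]
time: 33.7
position: [0.6124, -0.1397, 0.253]
t33.7 turn [-0.02 -0.04  0.07] shift [ 0.3 -0.7 68.1] cf [0.2 0.2 0.6] gw 0.804 gf 0.0
```

View pics/t5.png

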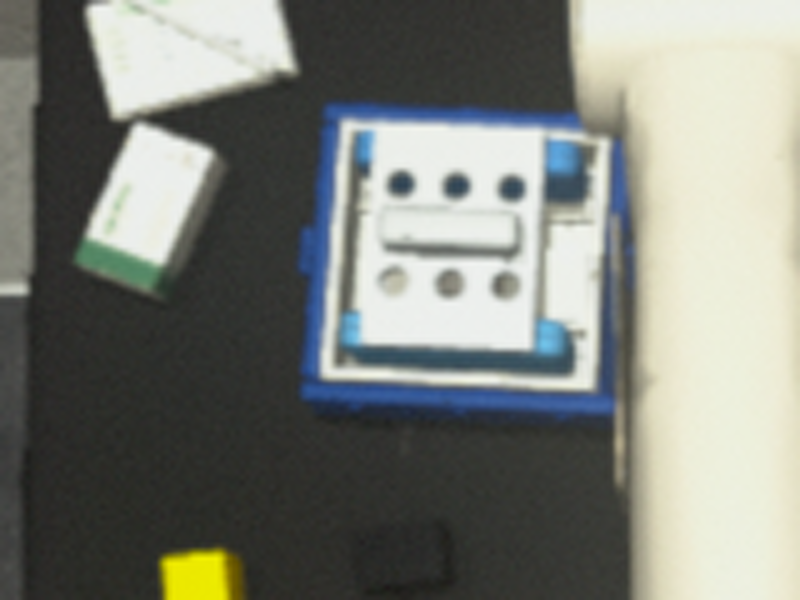

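t5 shows the pad flat across both packs, corners (372,125), (545,130), (533,350), (357,345), grip uppermost. I'll check its centring against the packs and the carrier numerically.

Run:
```python
from h import *
U=lambda a,b,k:np.array([100+a/k,110+b/k])
m=lambda pts,z,k:np.mean([atz('top',U(a,b,k),z) for a,b in pts],0).round(4)
print('pad',m([(372,125),(545,130),(533,350),(357,345)],.126,5), 'bar',m([(383,207),(520,212),(518,243),(380,238)],.152,5))
print('packA',m([(288,105),(467,113),(465,143),(286,137)],.110,4),'packB',m([(275,250),(458,258),(454,287),(272,282)],.110,4))
print('carrier rim t4',m([(272,93),(490,103),(478,315),(256,302)],.070,4),'t5',m([(342,118),(612,133),(597,391),(320,378)],.070,5))
print('ledge outer t4',m([(260,85),(507,95),(496,322),(241,310)],.064,4))
P=[atz('top',U(a,b,5),.126) for a,b in [(372,125),(545,130),(533,350),(357,345)]]
print([np.degrees(np.arctan2(*(P[i]-P[j])[:2])) for i,j in((0,1),(3,2))])
go(.613,-.140,.131,177)
```

```text
pad [0.603  0.1991 0.126 ] bar [0.6049 0.1963 0.152 ]
packA [0.6605 0.189  0.11  ] packB [0.5404 0.1988 0.11  ]
carrier rim t4 [0.6039 0.1967 0.07  ] t5 [0.6032 0.1965 0.07  ]
ledge outer t4 [0.6054 0.1958 0.064 ]
[np.float64(3.07784131848964), np.float64(3.0432467287003924)]
t33.8 turn [-0.13 -0.04  0.08] shift [ 0.3 -0.3 68.9] cf [0.2 0.1 0. ] gw 0.802 gf 0.0
```

The pad lies within about 3 mm of centre and 1° of square. The lid has only 4 mm play, so I measure the carrier and lid outlines sub-pixel in the first crops. Their offset cancels the camera bias.

Run:
```python
from h import *
def hull(png,seed,th,roi,inv=None):
    im=cv2.imread('pics/'+png).astype(int); mn=im.min(2)
    m=(mn>th).astype(np.uint8); x0,y0,x1,y1=roi; k=np.zeros_like(m); k[y0:y1,x0:x1]=1; m*=k
    n,l,s,c=cv2.connectedComponentsWithStats(m); i=1+np.argmax(s[1:,4])
    pts=cv2.findContours((l==i).astype(np.uint8),cv2.RETR_EXTERNAL,cv2.CHAIN_APPROX_NONE)[0][0]
    h=cv2.convexHull(pts)
    return cv2.approxPolyDP(h,8,True)[:,0],cv2.minAreaRect(h)
for th in(100,130,150): 
  print(th,'rim',hull('t1.png',0,th,(290,70,650,400)))
for th in(140,170,195):
  print(th,'lid',hull('t2.png',0,th,(20,10,420,385)))
```

```text
100 rim (array([[342,  92],
       [612, 108],
       [596, 366],
       [319, 352]], dtype=int32), ((465.11346435546875, 229.23068237304688), (284.29486083984375, 266.91656494140625), 2.862405300140381))
130 rim (array([[343,  94],
       [611, 110],
       [593, 365],
       [320, 350]], dtype=int32), ((465.14569091796875, 229.56948852539062), (280.9831237792969, 263.26318359375), 2.7524852752685547))
150 rim (array([[344,  95],
       [610, 111],
       [591, 364],
       [322, 351]], dtype=int32), ((465.24139404296875, 229.8965606689453), (276.93304443359375, 263.1921081542969), 3.3664603233337402))
140 lid (array([[ 66,  35],
       [386,  43],
       [385, 350],
       [ 59, 341]], dtype=int32), ((225.7424774169922, 192.27061462402344), (330.8723449707031, 312.4350280761719), 1.5911402702331543))
170 lid (array([[ 67,  36],
       [385,  44],
       [385, 346],
       [ 63, 342]], dtype=int32), ((225.3536376953125, 192.4561767578125), (327.531005859375, 310.06170654296875), 1.324521780014038))
195 lid (array([[ 68,  37],
       [383,  45],
       [382, 347],
       [ 63, 340]], dtype=int32), ((225.7737274169922, 192.64651489257812), (325.069091796875, 306.8539123535156), 1.5911402702331543))
```

Run:
```python
import io,contextlib
with contextlib.redirect_stdout(io.StringIO()): 
    from m import *
def est(n,f,pts,z):
    P=np.array([atz(n,f(p),z)[:2] for p in pts]); c=P.mean(0)
    yv=(P[0]-P[1]+P[3]-P[2]); xv=(P[0]-P[3]+P[1]-P[2])
    return c.round(4),np.degrees(-np.arctan2(yv[0],yv[1])).round(2),np.degrees(np.arctan2(xv[1],xv[0])).round(2), (np.linalg.norm(yv)/2).round(4),(np.linalg.norm(xv)/2).round(4)
print('rim top',est('top',T1,[(342,92),(612,108),(596,366),(319,352)],.070))
print('lid top',est('top',T2,[(66,34),(387,43),(386,350),(58,343)],.107))
print('rim side',est('side',S1,[b for a,b in D['rim'][2]],.070))
print('lid side',est('side',S2,[b for a,b in D['lid'][2]],.107))
go(.613,-.140,.131,177)
```

```text
rim top (array([0.6036, 0.1968]), np.float64(-4.59), np.float64(-4.34), np.float64(0.1832), np.float64(0.1768))
lid top (array([ 0.6128, -0.1399]), np.float64(-2.83), np.float64(-2.9), np.float64(0.2125), np.float64(0.2063))
rim side (array([0.6023, 0.2029]), np.float64(-3.07), np.float64(-4.82), np.float64(0.1917), np.float64(0.1777))
lid side (array([ 0.612 , -0.1375]), np.float64(-2.92), np.float64(-4.1), np.float64(0.2104), np.float64(0.2082))
t33.8 turn [-0.13 -0.04  0.08] shift [ 0.3 -0.3 68.9] cf [0.2 0.1 0. ] gw 0.802 gf 0.0
```

```bash
python3 -m pendant '{"rows":[{"linear":[0,0,0.02],"angular":[0,0,0],"claw":0.8},{"linear":[0,0,0.025],"angular":[0,0,0],"claw":0.8},{"linear":[0,0,0.016],"angular":[0,0,0],"claw":0.8},{"linear":[0,0,0.006],"angular":[0,0,0],"claw":0.8},{"linear":[0,0,0],"angular":[0,0,0],"claw":0.8}]}'|head -4
python3 -m pendant '{"rows":[{"linear":[0,0,0],"angular":[0,0,0],"claw":0.5},{"linear":[0,0,0],"angular":[0,0,0],"claw":0.35},{"linear":[0,0,0],"angular":[0,0,0],"claw":0.3},{"linear":[0,0,0],"angular":[0,0,0],"claw":0.27},{"linear":[0,0,0],"angular":[0,0,0],"claw":0.25}]}' 80|grep -E "pos|for|wid"
python3 -m pendant '{"rows":[{"linear":[0,0,0],"angular":[0,0,0],"claw":0.1},{"linear":[0,0,0],"angular":[0,0,0],"claw":0.1},{"linear":[0,0,0],"angular":[0,0,0],"claw":0.1},{"linear":[0,0,0],"angular":[0,0,0],"claw":0.1}]}'
python3 -c "
from h import *
go(.613,-.140,.131,177);print(state()['wrist_torque'])"
```

```text
time: 34.25
position: [0.6124, -0.1398, 0.1857]
eef_rot: [-0.689, 0.725, -0.0, 0.0]
contact_force: [0.1, 0.5, 0.9]
position: [0.6128, -0.14, 0.1861]
contact_force: [2.8, -0.4, 3.1]
grip_width: 0.253
grip_force: 17.1
time: 35.15
position: [0.6128, -0.14, 0.1863]
eef_rot: [-0.689, 0.725, -0.001, 0.001]
contact_force: [0.2, 0.7, 5.7]
grip_width: 0.243
grip_force: 79.1
t35.1 turn [-0.15 -0.02  0.05] shift [-0.  -0.2  1.4] cf [0.2 0.7 5.7] gw 0.243 gf 79.1
[ 0.27890509 -0.33900182 -0.02212049]
```

```bash
python3 -m pendant '{"rows":[{"linear":[0,0,-0.01],"angular":[0,0,0],"claw":0.1},{"linear":[0,0,-0.02],"angular":[0,0,0],"claw":0.1},{"linear":[0,0,-0.03],"angular":[0,0,0],"claw":0.1},{"linear":[0,0,-0.03],"angular":[0,0,0],"claw":0.1},{"linear":[0,0,-0.03],"angular":[0,0,0],"claw":0.1}]}'
python3 -m pendant '{"rows":[{"linear":[0,0,-0.03],"angular":[0,0,0],"claw":0.1},{"linear":[0,0,-0.02],"angular":[0,0,1.5],"claw":0.1},{"linear":[0,0,-0.01],"angular":[0,0,0],"claw":0.1},{"linear":[0,0,0],"angular":[0,0,0],"claw":0.1},{"linear":[0,0,0],"angular":[0,0,0],"claw":0.1}]}'
python3 -c "
from h import *
go(.6052,.1968,.195,175.5);print(state()['wrist_torque'])"
```

```text
time: 35.65
position: [0.6111, -0.1398, 0.3053]
eef_rot: [-0.688, 0.725, 0.001, -0.001]
contact_force: [0.6, 0.9, -2.8]
grip_width: 0.241
grip_force: 78.6
time: 36.15
position: [0.6118, -0.1397, 0.3633]
eef_rot: [-0.679, 0.734, 0.001, -0.001]
contact_force: [0.9, -1.2, -2.9]
grip_width: 0.242
grip_force: 78.7
t36.1 turn [0.18 0.04 0.06] shift [-334.9   32.9  114.4] cf [ 0.9 -1.2 -2.9] gw 0.242 gf 78.7
[0.02266049 0.00232546 0.01341043]
```

```bash
python3 -m pendant '{"rows":[{"linear":[-0.015,0.0015,0],"angular":[0,0,0],"claw":0.1},{"linear":[-0.03,0.003,0],"angular":[0,0,0],"claw":0.1},{"linear":[-0.03,0.003,0],"angular":[0,0,0],"claw":0.1},{"linear":[-0.03,0.003,0],"angular":[0,0,0],"claw":0.1},{"linear":[-0.03,0.003,0],"angular":[0,0,0],"claw":0.1}]}'|head -2
python3 -m pendant '{"rows":[{"linear":[-0.03,0.003,0],"angular":[0,0,0],"claw":0.1},{"linear":[-0.03,0.003,0],"angular":[0,0,0],"claw":0.1},{"linear":[-0.03,0.003,0],"angular":[0,0,0],"claw":0.1},{"linear":[-0.03,0.003,0],"angular":[0,0,0],"claw":0.1},{"linear":[-0.03,0.003,0],"angular":[0,0,0],"claw":0.1}]}'|head -2
python3 -m pendant '{"rows":[{"linear":[-0.03,0.003,0],"angular":[0,0,0],"claw":0.1},{"linear":[-0.015,0.001,0],"angular":[0,0,0],"claw":0.1},{"linear":[-0.005,0.0004,0],"angular":[0,0,0],"claw":0.1},{"linear":[0,0,0],"angular":[0,0,0],"claw":0.1},{"linear":[0,0,0],"angular":[0,0,0],"claw":0.1}]}'|head -4
python3 -c "
from h import *
go(.6052,.1968,.195,175.5)"
```

```text
time: 36.65
position: [0.6085, -0.0025, 0.3635]
time: 37.15
position: [0.605, 0.1483, 0.3636]
time: 37.65
position: [0.6054, 0.1958, 0.365]
eef_rot: [-0.679, 0.734, -0.0, -0.0]
contact_force: [-0.5, -0.1, -1.8]
t37.6 turn [ 0.02 -0.04 -0.01] shift [ -1.    0.3 116.1] cf [-0.5 -0.1 -1.8] gw 0.245 gf 78.6
```

```bash
python3 -m pendant '{"rows":[{"linear":[-0.001,0,0.02],"angular":[0,0,0],"claw":0.1},{"linear":[0,0,0.025],"angular":[0,0,0],"claw":0.1},{"linear":[0,0,0.025],"angular":[0,0,0],"claw":0.1},{"linear":[0,0,0.015],"angular":[0,0,0],"claw":0.1},{"linear":[0,0,0.005],"angular":[0,0,0],"claw":0.1}]}'|head -4
python3 -m pendant '{"rows":[{"linear":[0,0,0.005],"angular":[0,0,0],"claw":0.1},{"linear":[0,0,0.003],"angular":[0,0,0],"claw":0.1},{"linear":[0,0,0],"angular":[0,0,0],"claw":0.1},{"linear":[0,0,0],"angular":[0,0,0],"claw":0.1}]}'|head -4
python3 -c "
from h import *
go(.6052,.1968,.1964,175.5)
crop('side',170,90,160,120,5,'s7.png')"
```

```text
time: 38.15
position: [0.6049, 0.1961, 0.2731]
eef_rot: [-0.678, 0.735, 0.001, -0.002]
contact_force: [-0.4, -0.1, -2.7]
time: 38.55
position: [0.6057, 0.1976, 0.2679]
eef_rot: [-0.679, 0.734, -0.0, 0.001]
contact_force: [-0.9, -0.1, -2.3]
t38.5 turn [-0.07  0.03  0.03] shift [ 0.9  0.4 17.6] cf [-0.9 -0.1 -2.3] gw 0.241 gf 78.7
```

```bash
python3 -m pendant '{"rows":[{"linear":[0.0006,0.0003,0.003],"angular":[0,0,0],"claw":0.1},{"linear":[0,0,0.003],"angular":[0,0,0],"claw":0.1},{"linear":[0,0,0],"angular":[0,0,0],"claw":0.1}]}'|grep -E "pos|for"
python3 -m pendant '{"rows":[{"linear":[0,0,0.002],"angular":[0,0,0],"claw":0.1},{"linear":[0,0,0.001],"angular":[0,0,0],"claw":0.1},{"linear":[0,0,0],"angular":[0,0,0],"claw":0.1}]}'|grep -E "pos|for"
python3 -m pendant '{"rows":[{"linear":[0,0,0.002],"angular":[0,0,0],"claw":0.1},{"linear":[0,0,0],"angular":[0,0,0],"claw":0.1}]}'|grep -E "pos|for"
```

```text
position: [0.6048, 0.197, 0.2604]
contact_force: [0.6, -0.4, -2.6]
grip_force: 78.7
position: [0.605, 0.197, 0.2579]
contact_force: [-0.1, 1.2, -2.0]
grip_force: 78.7
position: [0.605, 0.197, 0.2558]
contact_force: [0.3, 0.5, -2.0]
grip_force: 78.7
```

The lower edge is now below the rim top with no side force, so I keep lowering.

```bash
python3 -m pendant '{"rows":[{"linear":[0,0,0.002],"angular":[0,0,0],"claw":0.1},{"linear":[0,0,0.001],"angular":[0,0,0],"claw":0.1},{"linear":[0,0,0],"angular":[0,0,0],"claw":0.1}]}'|grep -E "pos|for"
python3 -m pendant '{"rows":[{"linear":[0,0,0.001],"angular":[0,0,0],"claw":0.1},{"linear":[0,0,0.001],"angular":[0,0,0],"claw":0.1},{"linear":[0,0,0],"angular":[0,0,0],"claw":0.1}]}'|grep -E "pos|for"
python3 -m pendant '{"rows":[{"linear":[0,0,0.001],"angular":[0,0,0],"claw":0.1},{"linear":[0,0,0],"angular":[0,0,0],"claw":0.1}]}'|grep -E "pos|for"
```

```text
position: [0.605, 0.197, 0.2528]
contact_force: [-0.2, 0.8, -3.1]
grip_force: 78.7
position: [0.605, 0.197, 0.2509]
contact_force: [0.2, -0.2, -3.1]
grip_force: 78.7
position: [0.6052, 0.197, 0.2504]
contact_force: [-0.1, 0.4, -1.5]
grip_force: 78.9
```

```bash
python3 -m pendant '{"rows":[{"linear":[0,0,0.001],"angular":[0,0,0],"claw":0.1},{"linear":[0,0,0],"angular":[0,0,0],"claw":0.1}]}'|grep -E "pos|for"
python3 -m pendant '{"rows":[{"linear":[0,0,0],"angular":[0,0,0],"claw":0.35},{"linear":[0,0,0],"angular":[0,0,0],"claw":0.5},{"linear":[0,0,0],"angular":[0,0,0],"claw":0.7},{"linear":[0,0,-0.01],"angular":[0,0,0],"claw":0.7},{"linear":[0,0,-0.03],"angular":[0,0,0],"claw":0.7}]}'|grep -E "pos|for|wid"
python3 -m pendant '{"rows":[{"linear":[0,0,-0.04],"angular":[0,0,0],"claw":0.7},{"linear":[0,0,-0.03],"angular":[0,0,0],"claw":0.7},{"linear":[0.03,0.0,0],"angular":[0,0,0],"claw":0.7},{"linear":[0.04,0,0],"angular":[0,0,0],"claw":0.7},{"linear":[0.04,0,0],"angular":[0,0,0],"claw":0.7}]}'|head -2
python3 -m pendant '{"rows":[{"linear":[0.04,0,0],"angular":[0,0,0],"claw":0.7},{"linear":[0.04,0,0],"angular":[0,0,0],"claw":0.7},{"linear":[0.04,0,0],"angular":[0,0,0],"claw":0.7},{"linear":[0.02,0,0],"angular":[0,0,0],"claw":0.7},{"linear":[0,0,0],"angular":[0,0,0],"claw":0.7}]}'|head -2
python3 - <<'E'
from h import *
t=grab_frame('top')[100:210,110:270,::-1]; s=grab_frame('side')[120:300,130:290,::-1]
a=cv2.resize(t,(400,275),interpolation=cv2.INTER_CUBIC); b=cv2.resize(s,(400,450),interpolation=cv2.INTER_CUBIC)
c=np.zeros((450,800,3),np.uint8); c[:275,:400]=a; c[:,400:]=b; cv2.imwrite('pics/end.png',c); print(state()['time'])
E
```

```text
position: [0.6051, 0.197, 0.2503]
contact_force: [-4.0, -0.8, 4.9]
grip_force: 79.6
position: [0.6041, 0.1967, 0.2868]
contact_force: [-0.2, -0.3, 0.6]
grip_width: 0.699
grip_force: 0.0
time: 41.4
position: [0.5964, 0.0865, 0.36]
time: 41.9
position: [0.5853, -0.0549, 0.3602]
42.0
```

View pics/end.png

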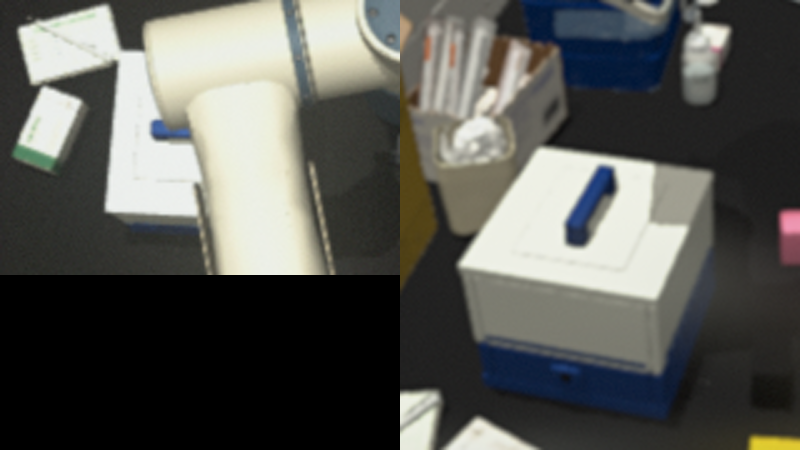

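The side view shows the lid level and flush on the blue tub, with its lower edge running parallel to the tub from (470,340) to (655,370). It touched down at the predicted 64 mm height, so I hand in.

```bash
python3 -c "
from cell import *
print(close_job())"
```

```text
the job is handed in; nothing more can be done
None
```

The carrier is packed in the order asked: both ice packs standing in their pockets, the vaccine carton upright between them, the pad across the packs about 3 mm off centre and within about 1° of square, and the lid fully down; I handed it in at about 42 s, and the judged result was not shown.

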